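# Pack a stall frame kit onto its carrier

### The job

Pack away the stall's frame kit: first open the carrier board's lock collar by turning it clockwise back to its stop, then push every tube down past the sprung jaws of a clip row, one tube to a row, until it sits fully home. Once all the tubes are in, turn the collar forward until its pointer meets the lock mark. Also empty the scoop tray of elbow connectors into the cardboard bin, all of them, and leave the tray standing flat on the table, without disturbing the tape roll, the jar or the screwdriver.

Things in the scene. Friction and masses are not known exactly. Their poses are not given: they have to be found in the camera images.
- tube1: One of three or four identical round aluminium tubes (absent ones give None), 200 long, 20 diameter over the middle 164, with a square black end plug 26 x 26 x 18 on each end that stops it rolling. Origin at the middle of its axis, x along the tube; lying on the table the axis is 13 above it. About 0.13 kg.
- tube2: One of three or four identical round aluminium tubes (absent ones give None), 200 long, 20 diameter over the middle 164, with a square black end plug 26 x 26 x 18 on each end that stops it rolling. Origin at the middle of its axis, x along the tube; lying on the table the axis is 13 above it. About 0.13 kg.
- tube3: One of three or four identical round aluminium tubes (absent ones give None), 200 long, 20 diameter over the middle 164, with a square black end plug 26 x 26 x 18 on each end that stops it rolling. Origin at the middle of its axis, x along the tube; lying on the table the axis is 13 above it. About 0.13 kg.
- tube4: One of three or four identical round aluminium tubes (absent ones give None), 200 long, 20 diameter over the middle 164, with a square black end plug 26 x 26 x 18 on each end that stops it rolling. Origin at the middle of its axis, x along the tube; lying on the table the axis is 13 above it. About 0.13 kg.
- carrier: Plywood board 170 (x) x 360 (y) x 12, fixed. Origin: centre of its underside. Four clip rows run along x, at y = -145, -83, -21, +41; the lock collar is at y = +126. A row has two black fork clips, at x = -55 and +55, each 18 long in x, open between them, so a tube can be held by its middle. Pressed straight down with about 10 N, the tube pushes the sprung jaws aside and they snap back over it.
- clip1 (a point): Middle of the clip row farthest from the collar: where the centre of a fully home tube lies, 50 above the table; x along the tube, y across, z up. Each clip has a fixed prong at -y (face 10.75 off the centre line) and at +y a jaw hinged under the seat, its lip 5.5 off the centre line, 12 higher than the point. Flares reach 32 above the point. A tube just resting on the lips lies 15 or more too high.
- clip2 (a point): The same for the second clip row.
- clip3 (a point): The same for the third clip row.
- clip4 (a point): The same for the clip row next to the collar.
- collar (a joint): Turn of the captive black ribbed lock collar about its vertical axis, rad, counter-clockwise seen from above; 0 at its open stop, 1.9 at the other stop, stays where it is left. Its white pointer on top meets the black lock mark on the aluminium flange at 1.40.
- collar_axis (a point): Top centre of the lock collar, on its axis, 55 above the table. The collar is a cylinder of 54 diameter (58 over its ribs) and 26 high, above an aluminium flange of 72 diameter whose top is 28 above the table; grip it across its diameter.
- tray: Grey scoop tray, loose, 120 (x) x 64 (y) x 40 high, walls and floor 3 thick, closed at its +x end and both sides, open at its -x end. Origin: centre of its underside. It can be gripped from above across its 64 mm width. 0.16 kg empty.
- conn1: One of three to five identical black elbow connectors (absent ones give None), a 24 cube with a 16 diameter stub 9 long on its +x side; starts in the tray. Origin: centre of the cube's underside. 20 g.
- conn2: One of three to five identical black elbow connectors (absent ones give None), a 24 cube with a 16 diameter stub 9 long on its +x side; starts in the tray. Origin: centre of the cube's underside. 20 g.
- conn3: One of three to five identical black elbow connectors (absent ones give None), a 24 cube with a 16 diameter stub 9 long on its +x side; starts in the tray. Origin: centre of the cube's underside. 20 g.
- conn4: One of three to five identical black elbow connectors (absent ones give None), a 24 cube with a 16 diameter stub 9 long on its +x side; starts in the tray. Origin: centre of the cube's underside. 20 g.
- conn5: One of three to five identical black elbow connectors (absent ones give None), a 24 cube with a 16 diameter stub 9 long on its +x side; starts in the tray. Origin: centre of the cube's underside. 20 g.
- bin: Open cardboard parts bin, 140 x 140 x 80 high, walls 5, fixed. Origin: centre of its underside.
- tape: Bystander: roll of tape lying flat, 100 diameter, 25 high. Origin: centre of its underside.
- jar: Bystander: glass jar with a steel cap, 60 diameter, 80 high. Origin: centre of its underside.
- driver: Bystander: screwdriver lying on the table. Origin under the middle of it.

How it is judged:
On the way, in this order (a step that is already met when the one before it is completed fails the run):
1. the collar is opened, turned back to its stop, before all the tubes are in (value of joint collar below 0.2 rad), for 0.2 s.
2. every tube sits fully home in a clip row while the collar is still unlocked (((z of tube1 in the frame of clip1 between -0.005 and 0.005 m and y of tube1 in the frame of clip1 between -0.005 and 0.005 m and x of tube1 in the frame of clip1 between -0.02 and 0.02 m and angle between the x axis of tube1 and the x axis of clip1, either way round below 0.08 rad) or (z of tube1 in the frame of clip2 between -0.005 and 0.005 m and y of tube1 in the frame of clip2 between -0.005 and 0.005 m and x of tube1 in the frame of clip2 between -0.02 and 0.02 m and angle between the x axis of tube1 and the x axis of clip2, either way round below 0.08 rad) or (z of tube1 in the frame of clip3 between -0.005 and 0.005 m and y of tube1 in the frame of clip3 between -0.005 and 0.005 m and x of tube1 in the frame of clip3 between -0.02 and 0.02 m and angle between the x axis of tube1 and the x axis of clip3, either way round below 0.08 rad) or (z of tube1 in the frame of clip4 between -0.005 and 0.005 m and y of tube1 in the frame of clip4 between -0.005 and 0.005 m and x of tube1 in the frame of clip4 between -0.02 and 0.02 m and angle between the x axis of tube1 and the x axis of clip4, either way round below 0.08 rad)) and ((z of tube2 in the frame of clip1 between -0.005 and 0.005 m and y of tube2 in the frame of clip1 between -0.005 and 0.005 m and x of tube2 in the frame of clip1 between -0.02 and 0.02 m and angle between the x axis of tube2 and the x axis of clip1, either way round below 0.08 rad) or (z of tube2 in the frame of clip2 between -0.005 and 0.005 m and y of tube2 in the frame of clip2 between -0.005 and 0.005 m and x of tube2 in the frame of clip2 between -0.02 and 0.02 m and angle between the x axis of tube2 and the x axis of clip2, either way round below 0.08 rad) or (z of tube2 in the frame of clip3 between -0.005 and 0.005 m and y of tube2 in the frame of clip3 between -0.005 and 0.005 m and x of tube2 in the frame of clip3 between -0.02 and 0.02 m and angle between the x axis of tube2 and the x axis of clip3, either way round below 0.08 rad) or (z of tube2 in the frame of clip4 between -0.005 and 0.005 m and y of tube2 in the frame of clip4 between -0.005 and 0.005 m and x of tube2 in the frame of clip4 between -0.02 and 0.02 m and angle between the x axis of tube2 and the x axis of clip4, either way round below 0.08 rad)) and ((z of tube3 in the frame of clip1 between -0.005 and 0.005 m and y of tube3 in the frame of clip1 between -0.005 and 0.005 m and x of tube3 in the frame of clip1 between -0.02 and 0.02 m and angle between the x axis of tube3 and the x axis of clip1, either way round below 0.08 rad) or (z of tube3 in the frame of clip2 between -0.005 and 0.005 m and y of tube3 in the frame of clip2 between -0.005 and 0.005 m and x of tube3 in the frame of clip2 between -0.02 and 0.02 m and angle between the x axis of tube3 and the x axis of clip2, either way round below 0.08 rad) or (z of tube3 in the frame of clip3 between -0.005 and 0.005 m and y of tube3 in the frame of clip3 between -0.005 and 0.005 m and x of tube3 in the frame of clip3 between -0.02 and 0.02 m and angle between the x axis of tube3 and the x axis of clip3, either way round below 0.08 rad) or (z of tube3 in the frame of clip4 between -0.005 and 0.005 m and y of tube3 in the frame of clip4 between -0.005 and 0.005 m and x of tube3 in the frame of clip4 between -0.02 and 0.02 m and angle between the x axis of tube3 and the x axis of clip4, either way round below 0.08 rad)) and ((z of tube4 in the frame of clip1 between -0.005 and 0.005 m and y of tube4 in the frame of clip1 between -0.005 and 0.005 m and x of tube4 in the frame of clip1 between -0.02 and 0.02 m and angle between the x axis of tube4 and the x axis of clip1, either way round below 0.08 rad) or (z of tube4 in the frame of clip2 between -0.005 and 0.005 m and y of tube4 in the frame of clip2 between -0.005 and 0.005 m and x of tube4 in the frame of clip2 between -0.02 and 0.02 m and angle between the x axis of tube4 and the x axis of clip2, either way round below 0.08 rad) or (z of tube4 in the frame of clip3 between -0.005 and 0.005 m and y of tube4 in the frame of clip3 between -0.005 and 0.005 m and x of tube4 in the frame of clip3 between -0.02 and 0.02 m and angle between the x axis of tube4 and the x axis of clip3, either way round below 0.08 rad) or (z of tube4 in the frame of clip4 between -0.005 and 0.005 m and y of tube4 in the frame of clip4 between -0.005 and 0.005 m and x of tube4 in the frame of clip4 between -0.02 and 0.02 m and angle between the x axis of tube4 and the x axis of clip4, either way round below 0.08 rad)) and value of joint collar below 1 rad), for 0.2 s.
3. the collar is turned to its lock mark (value of joint collar between 1.27 and 1.53 rad), for 0.2 s.
At the end, for the whole second after the job is handed in: Each tube home in its own clip row (5 mm in height and across, 20 mm along, 0.08 rad); collar at 1.27 to 1.53; every connector in the bin below its rim; tray upright and flat on the table outside the bin; all at rest (all of step 3 and ((z of tube1 in the frame of clip1 between -0.005 and 0.005 m and y of tube1 in the frame of clip1 between -0.005 and 0.005 m and x of tube1 in the frame of clip1 between -0.02 and 0.02 m and angle between the x axis of tube1 and the x axis of clip1, either way round below 0.08 rad) or (z of tube1 in the frame of clip2 between -0.005 and 0.005 m and y of tube1 in the frame of clip2 between -0.005 and 0.005 m and x of tube1 in the frame of clip2 between -0.02 and 0.02 m and angle between the x axis of tube1 and the x axis of clip2, either way round below 0.08 rad) or (z of tube1 in the frame of clip3 between -0.005 and 0.005 m and y of tube1 in the frame of clip3 between -0.005 and 0.005 m and x of tube1 in the frame of clip3 between -0.02 and 0.02 m and angle between the x axis of tube1 and the x axis of clip3, either way round below 0.08 rad) or (z of tube1 in the frame of clip4 between -0.005 and 0.005 m and y of tube1 in the frame of clip4 between -0.005 and 0.005 m and x of tube1 in the frame of clip4 between -0.02 and 0.02 m and angle between the x axis of tube1 and the x axis of clip4, either way round below 0.08 rad)) and ((z of tube2 in the frame of clip1 between -0.005 and 0.005 m and y of tube2 in the frame of clip1 between -0.005 and 0.005 m and x of tube2 in the frame of clip1 between -0.02 and 0.02 m and angle between the x axis of tube2 and the x axis of clip1, either way round below 0.08 rad) or (z of tube2 in the frame of clip2 between -0.005 and 0.005 m and y of tube2 in the frame of clip2 between -0.005 and 0.005 m and x of tube2 in the frame of clip2 between -0.02 and 0.02 m and angle between the x axis of tube2 and the x axis of clip2, either way round below 0.08 rad) or (z of tube2 in the frame of clip3 between -0.005 and 0.005 m and y of tube2 in the frame of clip3 between -0.005 and 0.005 m and x of tube2 in the frame of clip3 between -0.02 and 0.02 m and angle between the x axis of tube2 and the x axis of clip3, either way round below 0.08 rad) or (z of tube2 in the frame of clip4 between -0.005 and 0.005 m and y of tube2 in the frame of clip4 between -0.005 and 0.005 m and x of tube2 in the frame of clip4 between -0.02 and 0.02 m and angle between the x axis of tube2 and the x axis of clip4, either way round below 0.08 rad)) and ((z of tube3 in the frame of clip1 between -0.005 and 0.005 m and y of tube3 in the frame of clip1 between -0.005 and 0.005 m and x of tube3 in the frame of clip1 between -0.02 and 0.02 m and angle between the x axis of tube3 and the x axis of clip1, either way round below 0.08 rad) or (z of tube3 in the frame of clip2 between -0.005 and 0.005 m and y of tube3 in the frame of clip2 between -0.005 and 0.005 m and x of tube3 in the frame of clip2 between -0.02 and 0.02 m and angle between the x axis of tube3 and the x axis of clip2, either way round below 0.08 rad) or (z of tube3 in the frame of clip3 between -0.005 and 0.005 m and y of tube3 in the frame of clip3 between -0.005 and 0.005 m and x of tube3 in the frame of clip3 between -0.02 and 0.02 m and angle between the x axis of tube3 and the x axis of clip3, either way round below 0.08 rad) or (z of tube3 in the frame of clip4 between -0.005 and 0.005 m and y of tube3 in the frame of clip4 between -0.005 and 0.005 m and x of tube3 in the frame of clip4 between -0.02 and 0.02 m and angle between the x axis of tube3 and the x axis of clip4, either way round below 0.08 rad)) and ((z of tube4 in the frame of clip1 between -0.005 and 0.005 m and y of tube4 in the frame of clip1 between -0.005 and 0.005 m and x of tube4 in the frame of clip1 between -0.02 and 0.02 m and angle between the x axis of tube4 and the x axis of clip1, either way round below 0.08 rad) or (z of tube4 in the frame of clip2 between -0.005 and 0.005 m and y of tube4 in the frame of clip2 between -0.005 and 0.005 m and x of tube4 in the frame of clip2 between -0.02 and 0.02 m and angle between the x axis of tube4 and the x axis of clip2, either way round below 0.08 rad) or (z of tube4 in the frame of clip3 between -0.005 and 0.005 m and y of tube4 in the frame of clip3 between -0.005 and 0.005 m and x of tube4 in the frame of clip3 between -0.02 and 0.02 m and angle between the x axis of tube4 and the x axis of clip3, either way round below 0.08 rad) or (z of tube4 in the frame of clip4 between -0.005 and 0.005 m and y of tube4 in the frame of clip4 between -0.005 and 0.005 m and x of tube4 in the frame of clip4 between -0.02 and 0.02 m and angle between the x axis of tube4 and the x axis of clip4, either way round below 0.08 rad)) and x of conn1 in the frame of bin between -0.068 and 0.068 m and y of conn1 in the frame of bin between -0.068 and 0.068 m and z of each of conn1, conn2, conn3, conn4, conn5 in the frame of bin below 0.07 m and linear speed of each of conn1, conn2, conn3, conn4, conn5 below 0.03 m/s and x of conn2 in the frame of bin between -0.068 and 0.068 m and y of conn2 in the frame of bin between -0.068 and 0.068 m and x of conn3 in the frame of bin between -0.068 and 0.068 m and y of conn3 in the frame of bin between -0.068 and 0.068 m and x of conn4 in the frame of bin between -0.068 and 0.068 m and y of conn4 in the frame of bin between -0.068 and 0.068 m and x of conn5 in the frame of bin between -0.068 and 0.068 m and y of conn5 in the frame of bin between -0.068 and 0.068 m and angle between tray's own z axis and vertical below 0.1 rad and height (world z) of tray between -0.006 and 0.006 m and horizontal distance between tray and bin above 0.08 m and linear speed of each of tray, tube1, tube2, tube3, tube4 below 0.02 m/s); the robot touches nothing.
It fails at once if the tape roll, the jar or the screwdriver is moved more than 3 cm (distance of any of tape, jar, driver from where it was at the start of the episode above 0.03 m).
Of tube1, tube2, tube3, tube4 only 3 to 4 are there at a start; the rules pass over those that are not, and their reading is None.
Of conn1, conn2, conn3, conn4, conn5 only 3 to 5 are there at a start; the rules pass over those that are not, and their reading is None.
At some moment in a run one of tube1, tube3 may be knocked a few centimetres aside while the robot is not near it.
It also fails if it takes over 200 s, if anything falls off the work surface, if the arm or the gripper's body presses on something with over 40 N, if the wrist force passes 120 N, or if a joint passes its speed limit or range.

### The arm

A 6-joint arm with a two-finger parallel gripper is mounted at the origin on the work surface. World frame = base frame: x ahead of the robot, y to its left, z up, the work surface at z = 0. Lengths are in m, angles in rad, forces in N, time in s.
With the tool pointing down it reaches from about 0.375 to 0.925 m from the base axis. Payload 5.7 kg.
Tool frame: the origin (TCP) lies at the very end of the fingers, on their centre line; the grasp point (between the pads) lies 19 mm behind it; z points along the fingers, y is the line along which they close (so a half turn about z gives the same grasp; the last joint's range is limited). The gripper opens to 88 mm and grips with 3 to 60 N. Pads are 20 mm wide; open, the fingers measure 115 mm over their backs; the gripper's body (75 mm by 178 mm) begins 61 mm behind the grasp point.
Start: joints at [1.188, 0.359, 1.51, -0, 1.272, -0.115], TCP at [0.159, 0.579, 0.202] pointing down, gripper open.
Joint ranges: [-2.97, 2.97], [-1.01, 2.36], [0.21, 2.38], [-0.96, 4.11], [0.2, 2.71], [-2.98, 2.98]. Speed limits (rad/s): [2.39, 2.39, 3.14, 3.14, 3.14, 3.14].

### API

Orientations are given as a unit quaternion [w, x, y, z].
In Python, from cell import ctrl, optics, ticket gives the robot as it stands. The module is installed in compiled form; this text tells all that it offers.
- The arm moves only by the shell command python3 -m jog 'ROWS' [FORCE]. ROWS is JSON, a list of rows, each a list of 3 entries, a list of its own where there are three numbers: the shift along the tool's x, y, z in cm, then the turn about the tool's z in degrees, then the finger opening in cm, from 0 to 8.78. A call has 1 to 10 rows; each row shifts and turns the commanded pose from where the row before left it, along the tool's axes as they then stand; what a row does not reach is not made up. A row lasts 1/12 s, in which the tool goes at most 41.7 mm and 7.16 degrees, less where a joint would pass 70% of its speed; a pose out of reach is approached as far as the arm can. A call is refused whole if a number of a shift passes 4.17 or a number of a turn 7.16, either way. A call with a gripper value outside its range is refused whole. The fingers move at their own pace and stop on an object; FORCE is the grip in N (left out, the last holds). Time passes only in rows, so rows that do not move let the fingers close. It gives the time, the measured TCP pose, the force, the opening and the grip force at its end, in the units of the state.
- ctrl.sense(): the state, without advancing time (a new reading comes with each control period).
- optics.snapshot(name): name is "scene" or "top" or "wrist"; returns a dict with "img" (480x640x3 uint8, red, green, blue), "K" (3x3 intrinsics, pixels), "eye" and "orientation" of the camera in the world; the wrist camera has in their place "tool_from_camera" (4x4, takes a point from camera to tool coordinates, whose origin is the TCP and whose axes are the flange's). Camera axes: x right, y down, z forward; pixel columns grow to the right and rows downward; lengths in m; the calibration is good to about 2 mm. A picture is of the moment at which its call begins: read the wrist's pose just before it. There is no depth.
- ticket.sign_off(): hands the job in; it is judged then, once.
The state is a dict: "time": time; "joints": joint angles; "dq": joint speeds; "tau": joint torques, N m; "tool_pos": TCP position; "eef_rot": TCP orientation; "force": force on the tool from outside, world axes, zero at the start; "moment": the same for the moment, N m; "gripper_width": opening from 0.0 (shut) to 1.0 (fully open); "finger_force": force on a finger pad.
Only numpy, scipy, OpenCV 4.12 (cv2) and the standard library are available. Lean on these libraries where they do the work, as an engineer would, in place of code of your own. Each camera call takes 0.05 s, during which the arm holds its last target. There are 200 camera calls.

## Working session

There is one attempt and no reset: what is moved stays moved. The work goes in short steps, Python scripts to look and compute and a shell command to move; the robot and the scene stay as the last step left them, time stands still between calls to the robot, and variables do not carry over. Pictures are saved under pics/ and viewed, at most 14 in all, crops included, and the job is handed in when it is done.

```bash
mkdir -p pics
cat > h.py <<'E'
import numpy as np, cv2
from scipy.spatial.transform import Rotation as R
from cell import ctrl, optics, ticket
def q2m(q): return R.from_quat(np.r_[q[1:],q[0]]).as_matrix()
def cam(name):
    s=ctrl.sense(); d=optics.snapshot(name)
    if name=="wrist":
        T=np.array(d["tool_from_camera"]); M=q2m(s["eef_rot"])
        Rm=M@T[:3,:3]; e=M@T[:3,3]+np.array(s["tool_pos"])
    else:
        o=np.array(d["orientation"]); Rm=q2m(o) if o.size==4 else o; e=np.array(d["eye"])
    return d["img"],np.array(d["K"]),Rm,e
def snap(name,fn):
    img,K,Rm,e=cam(name); cv2.imwrite(f"pics/{fn}.png",img[:,:,::-1]); np.savez(f"pics/{fn}.npz",K=K,R=Rm,e=e); return img
def px(fn,uv,z):
    d=np.load(f"pics/{fn}.npz"); v=d["R"]@np.linalg.solve(d["K"],np.r_[uv,1.0]); return d["e"]+v*(z-d["e"][2])/v[2]
def proj(fn,p):
    d=np.load(f"pics/{fn}.npz"); c=d["K"]@(d["R"].T@(np.array(p)-d["e"])); return c[:2]/c[2]
def crop(fn,out,x0,y0,x1,y1,s):
    im=cv2.imread(f"pics/{fn}.png")[y0:y1,x0:x1]; cv2.imwrite(f"pics/{out}.png",cv2.resize(im,None,fx=s,fy=s,interpolation=cv2.INTER_CUBIC))
E
python3 - <<'E'
from h import *
snap("top","t0"); snap("scene","s0")
for f in("t0","s0"):
    d=np.load(f"pics/{f}.npz");print(d["K"],d["R"],d["e"])
print(ctrl.sense())
E
```

```text
[[473.1608611    0.         323.36008468]
 [  0.         473.1608611  234.51591536]
 [  0.           0.           1.        ]] [[-0.03871437 -0.97876793  0.20128221]
 [-0.99923741  0.03689639 -0.01277728]
 [ 0.0050794  -0.20162338 -0.97944995]] [ 0.29459375 -0.02885533  1.19206064]
[[462.38501987   0.         320.6843454 ]
 [  0.         462.38501987 240.91575622]
 [  0.           0.           1.        ]] [[ 0.7424881   0.45114903 -0.49515247]
 [ 0.66979941 -0.50990052  0.53978719]
 [-0.00895403 -0.7324384  -0.68077442]] [ 1.11272009 -0.62267115  0.8229924 ]
{'time': 0.1, 'joints': array([ 1.18789535e+00,  3.59411126e-01,  1.51132753e+00,  1.53081658e-05,
        1.27251912e+00, -1.15107972e-01]), 'dq': array([-0.00045928, -0.00145073, -0.00449086, -0.00118773,  0.00121004,
       -0.00099788]), 'tau': array([ 2.03004688e-04, -5.16358709e+01, -2.71404701e+01,  6.74876757e-02,
        2.77323037e-02, -3.23378367e-05]), 'tool_pos': array([0.15851776, 0.57798997, 0.20140544]), 'eef_rot': array([-2.12263663e-04,  1.33498961e-01,  9.91048603e-01, -8.05078064e-04]), 'force': array([ 0.37006948, -0.42271845,  0.94511238]), 'moment': array([-0.01786874, -0.00013962, -0.00342946]), 'finger_force': 0.0, 'gripper_width': 1.001372855423398}
```

View pics/t0.png

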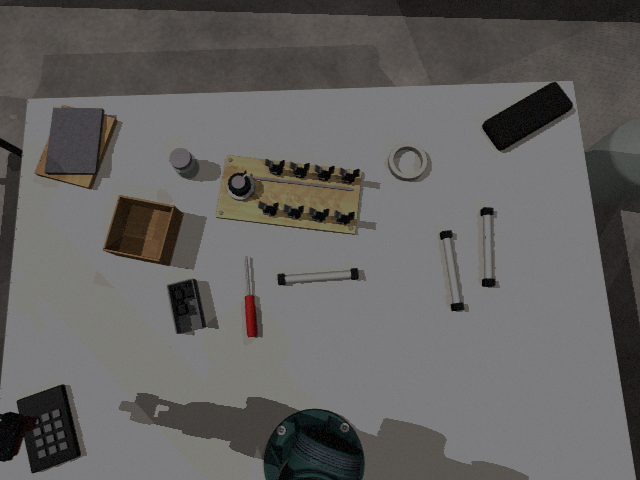

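View pics/s0.png

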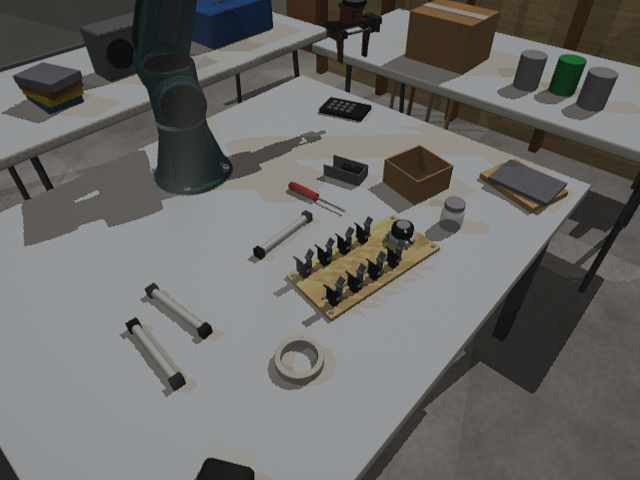

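Three tubes: centres about (318,277), (452,270) and (488,247). The carrier is at (290,195) with its collar at (240,185). The bin is at (143,230) and the tray at (187,306). I'll enlarge these.

Run:
```python
from h import *
im=cv2.imread("pics/t0.png"); im=cv2.convertScaleAbs(im,alpha=1.8); cv2.imwrite("pics/t0b.png",im)
crop("t0b","c1",200,140,400,290,4)
crop("t0b","c2",90,180,290,340,3.75)
```

```text
(no output)
```

View pics/c1.png

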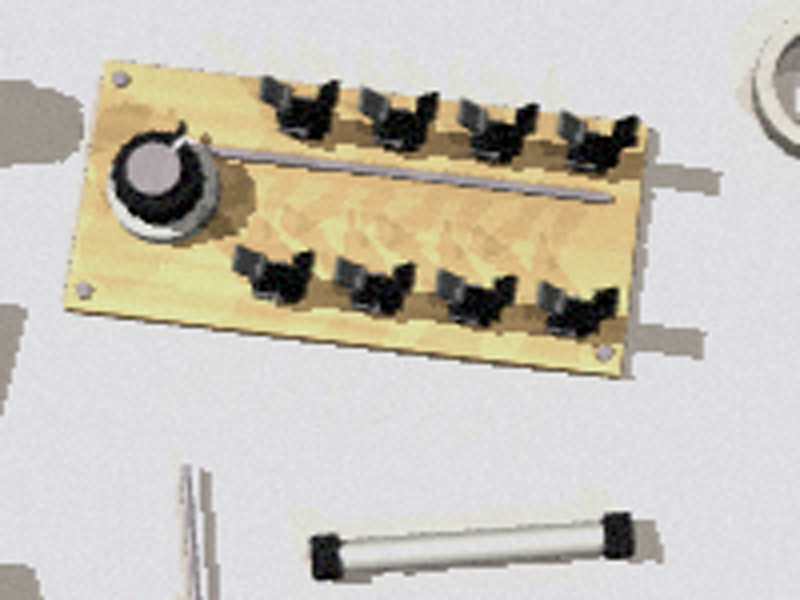

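View pics/c2.png

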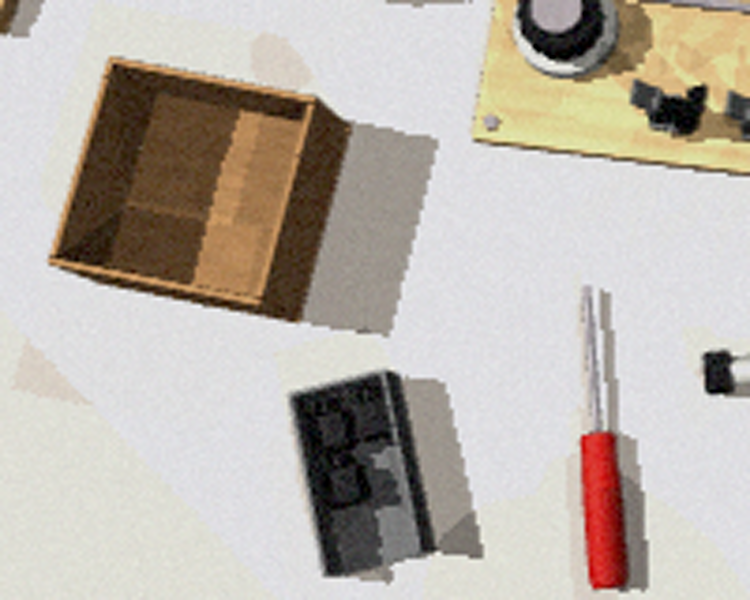

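The collar pointer is at c1 (187,145), just beside the lock mark. The tray's open end faces the robot, at c2 (380,565), and it seems to hold 4 connectors. Next I'll compute positions.

```bash
cat >> h.py <<'E'
def need(x,y,z,yaw=None):
    "shift (tool axes, cm) and turn (deg, +=cw from above) to TCP x,y,z with closing line at yaw deg (mod 180)"
    s=ctrl.sense(); M=q2m(s["eef_rot"]); d=M.T@(np.array([x,y,z])-s["tool_pos"])*100
    cy=np.degrees(np.arctan2(M[1,1],M[0,1])); t=0 if yaw is None else (cy-yaw+90)%180-90
    print("TCP",np.round(s["tool_pos"],4),"yaw",round(cy,1),"| shift cm",np.round(d,2),"rows>=",round(np.linalg.norm(d)/4.17,1),"turn",round(t,1),"q6",round(s["joints"][5],2),"t",round(s["time"],1))
E
python3 - <<'E'
from h import *
c1=lambda u,v,z:px("t0",(200+u/4,140+v/4),z)[:2]
c2=lambda u,v,z:px("t0",(90+u/3.75,180+v/3.75),z)[:2]
P=[c1(*p,.012) for p in((105,60),(650,125),(622,377),(65,308))]
print("board",np.round(P,4)); c=np.mean(P,0); yv=(P[0]-P[1])+(P[3]-P[2]); xv=(P[0]-P[3])+(P[1]-P[2]); print("centre",c,"yaw x",np.degrees(np.arctan2(xv[1],xv[0])),"y",np.degrees(np.arctan2(yv[1],yv[0])),[np.linalg.norm(P[i]-P[i-1]) for i in range(4)])
print("collar top",c1(155,168,.055))
for n,a,b in(("A",c1(326,557,.02),c1(619,536,.02)),("B",px("t0",(447,235),.02)[:2],px("t0",(457,307),.02)[:2]),("C",px("t0",(487,212),.02)[:2],px("t0",(488,283),.02)[:2])):
    d=b-a; print("tube",n,(a+b)/2,"ang",np.degrees(np.arctan2(d[1],d[0])),np.linalg.norm(d))
B=[c2(*p,.08) for p in((112,60),(315,98),(263,302),(50,263))]; print("bin",np.mean(B,0),np.round(B,3))
T=[c2(*p,.04) for p in((291,396),(386,372),(435,550),(325,575))]; print("tray",np.round(T,3),np.mean(T,0))
need(0,0,0,0)
E
```

```text
board [[ 0.7605  0.2031]
 [ 0.7023 -0.1533]
 [ 0.5347 -0.1261]
 [ 0.5932  0.2283]]
centre [0.64768425 0.0380202 ] yaw x -8.879111572209574 y 80.67727689357793 [np.float64(0.16910999694850334), np.float64(0.3611147967848045), np.float64(0.16979366750727073), np.float64(0.35918853810152757)]
collar top [0.67066012 0.16320282]
tube A [ 0.42926564 -0.02715804] ang -88.07455666551775 0.18235069691343347
tube B [ 0.43197648 -0.36096449] ang -177.44560345420967 0.18105745444229576
tube C [ 0.48790106 -0.4562244 ] ang 174.56635455753633 0.18193788220571044
bin [0.55606487 0.39758628] [[0.637 0.448]
 [0.607 0.316]
 [0.475 0.345]
 [0.505 0.481]]
tray [[0.419 0.339]
 [0.432 0.278]
 [0.317 0.245]
 [0.305 0.314]] [0.36835963 0.29393442]
TCP [0.1585 0.578  0.2014] yaw 74.7 | shift cm [-1.000e-02 -5.990e+01  2.024e+01] rows>= 15.2 turn 74.7 q6 -0.12 t 0.1
```

Run:
```python
from h import *
need(0.669,0.163,0.13,75)
```

```text
TCP [0.1585 0.578  0.2014] yaw 74.7 | shift cm [-60.21 -26.5    7.17] rows>= 15.9 turn -0.3 q6 -0.12 t 0.1
```

```bash
R='[[-3.54,-1.56,0.42],0,8.7]'; python3 -m jog '[[[-3.54,-1.56,0],0,8.7],[[-3.54,-1.56,0],0,8.7],[[-3.54,-1.56,0],0,8.7],[[-3.54,-1.56,0],0,8.7],[[-3.54,-1.56,0],0,8.7],[[-3.54,-1.56,0],0,8.7],[[-3.54,-1.56,0],0,8.7],[[-3.54,-1.56,0],0,8.7],[[-3.54,-1.56,0],0,8.7]]' >/dev/null; python3 -m jog '[[[-3.54,-1.56,0],0,8.7],[[-3.54,-1.56,0],0,8.7],[[-3.54,-1.56,0],0,8.7],[[-3.54,-1.56,0],0,8.7],[[-3.54,-1.56,1],0,8.7],[[-3.54,-1.56,2],0,8.7],[[-3.54,-1.56,2],0,8.7],[[-3.54,-1.56,2],0,8.7],[[0,0,0],0,8.7],[[0,0,0],0,8.7]]'
python3 - <<'E'
from h import *
need(0.669,0.163,0.13,75)
im=snap("wrist","w1"); cv2.imwrite("pics/w1.png",cv2.convertScaleAbs(im[:,:,::-1],alpha=1.6))
for n,p in(("collar",(.669,.163,.055)),("clip4",(.6477+.041*.158,.038+.041*.987,.05))): print(n,proj("w1",p))
E
```

```text
time: 1.68
tool_pos: [0.6649, 0.1649, 0.1322]
eef_rot: [-0.002, 0.135, 0.991, -0.001]
force: [-0.4, -0.1, -0.4]
gripper_width: 0.992
finger_force: 0.0
TCP [0.6649 0.1649 0.1322] yaw 74.5 | shift cm [-0.45 -0.07  0.22] rows>= 0.1 turn -0.5 q6 -1.16 t 1.7
collar [317.82842069 242.48364797]
clip4 [187.28891469 252.53938957]
```

View pics/w1.png

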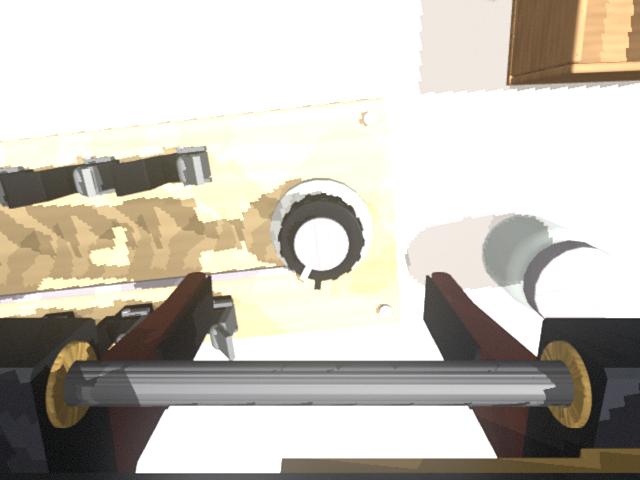

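Pointer at (307,272) and lock mark at (318,284), about the collar centre (321,243). The pointer is about 22° short of the mark, so the collar is at about 1.0 rad. I'll grip it and turn it 60° clockwise.

Run:
```python
from h import *
p=px("w1",(321,243),.055); print(p); need(p[0],p[1],0.034,75)
```

```text
[0.66987041 0.16485669 0.055     ]
TCP [0.6644 0.1662 0.1335] yaw 74.6 | shift cm [-0.59  0.02  9.95] rows>= 2.4 turn -0.4 q6 -1.16 t 1.7
```

```bash
python3 -m jog '[[[-0.5,0,2],0,8.7],[[0,0,2.5],0,8.7],[[0,0,2.5],0,8.7],[[0,0,2.0],0,8.7],[[0,0,0.7],0,8.7],[[0,0,0],0,4],[[0,0,0],0,4],[[0,0,0],0,4],[[0,0,0],0,4],[[0,0,0],0,4]]' 25; python3 -m jog '[[[0,0,0],0,4],[[0,0,0],0,4],[[0,0,0],0,4]]'
```

```text
time: 2.57
tool_pos: [0.6709, 0.1657, 0.0394]
eef_rot: [0.001, 0.133, 0.991, 0.0]
force: [-0.0, 0.2, 0.5]
gripper_width: 0.648
finger_force: 0.0
time: 2.82
tool_pos: [0.67, 0.1653, 0.038]
eef_rot: [0.0, 0.134, 0.991, -0.0]
force: [0.2, 0.1, 0.1]
gripper_width: 0.458
finger_force: 0.0
```

Run:
```python
from h import *
im=snap("wrist","w2"); cv2.imwrite("pics/w2.png",cv2.convertScaleAbs(im[:,:,::-1],alpha=1.2))
print(proj("w2",(.67,.165,.055)),ctrl.sense())
```

```text
[318.04002605 295.08993115] {'time': 2.8667, 'joints': array([ 1.42023216e-01,  6.46014951e-01,  1.45076331e+00, -7.85526678e-05,
        1.04468442e+00, -1.16083427e+00]), 'dq': array([ 0.00049218,  0.00246381, -0.00011829,  0.00053495, -0.00045819,
        0.00058404]), 'tau': array([ 2.06315500e-02, -6.46181417e+01, -2.26542968e+01,  1.40134516e-02,
        7.12192920e-02,  1.99635419e-04]), 'tool_pos': array([0.66993791, 0.16536485, 0.03788438]), 'eef_rot': array([ 7.17831517e-05,  1.33549490e-01,  9.91042143e-01, -1.49716614e-05]), 'force': array([-0.10252044, -0.71449236,  0.80731612]), 'moment': array([0.02576845, 0.0350739 , 0.01045928]), 'finger_force': 0.0, 'gripper_width': 0.46175926703222536}
```

View pics/w2.png

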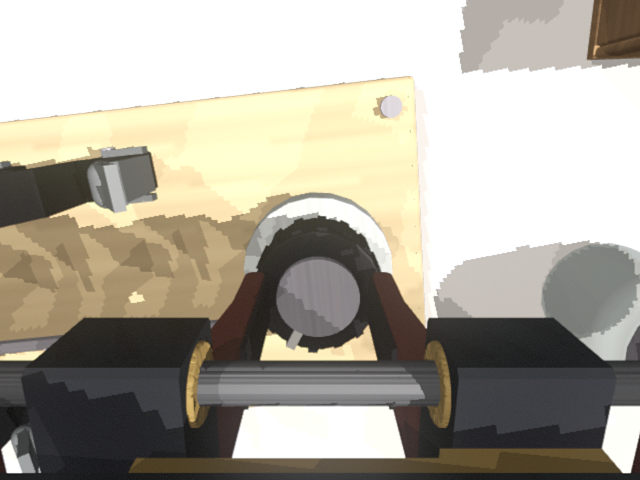

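```bash
python3 - <<'E'
from h import *
s=ctrl.sense();M=q2m(s["eef_rot"]);t=np.array(s["tool_pos"])
for k in(.02,.027,.029):
  for z in (0,-.019,-.038):
    for x in(-.01,.01): print(k,z,x,[np.round(proj("w2",t+M@np.array([x,sg*k,z])),0) for sg in(1,-1)])
for a in range(0,360,90): print(proj("w2",(.67+.027*np.cos(a/57.3),.165+.027*np.sin(a/57.3),.055)),proj("w2",(.67+.036*np.cos(a/57.3),.165+.036*np.sin(a/57.3),.028)))
im=cv2.imread("pics/w2.png");crop("w2","w2c",200,180,440,360,3.3)
E
python3 -m jog '[[[0,0,0],0,2],[[0,0,0],0,2],[[0,0,0],0,2]]' 25
```

```text
0.02 0 -0.01 [array([362., 300.]), array([276., 300.])]
0.02 0 0.01 [array([363., 259.]), array([275., 259.])]
0.02 -0.019 -0.01 [array([366., 318.]), array([271., 318.])]
0.02 -0.019 0.01 [array([368., 274.]), array([270., 274.])]
0.02 -0.038 -0.01 [array([372., 341.]), array([266., 341.])]
0.02 -0.038 0.01 [array([373., 292.]), array([264., 292.])]
0.027 0 -0.01 [array([377., 300.]), array([261., 300.])]
0.027 0 0.01 [array([378., 259.]), array([259., 259.])]
0.027 -0.019 -0.01 [array([383., 318.]), array([255., 318.])]
0.027 -0.019 0.01 [array([385., 274.]), array([253., 274.])]
0.027 -0.038 -0.01 [array([390., 341.]), array([248., 341.])]
0.027 -0.038 0.01 [array([392., 292.]), array([245., 292.])]
0.029 0 -0.01 [array([381., 300.]), array([257., 300.])]
0.029 0 0.01 [array([383., 259.]), array([255., 259.])]
0.029 -0.019 -0.01 [array([388., 318.]), array([250., 318.])]
0.029 -0.019 0.01 [array([390., 274.]), array([248., 274.])]
0.029 -0.038 -0.01 [array([395., 341.]), array([242., 341.])]
0.029 -0.038 0.01 [array([398., 292.]), array([240., 292.])]
[334.43557187 350.367568  ] [337.04749271 337.44642667]
[380.60319809 279.16641073] [391.01381089 253.70778095]
[300.35866162 235.42315169] [297.37768623 201.61742477]
[256.77716154 310.66836575] [246.91745172 290.91898126]
time: 3.12
tool_pos: [0.6698, 0.1654, 0.0377]
eef_rot: [-0.0, 0.134, 0.991, -0.0]
force: [1.3, -0.9, 0.3]
gripper_width: 0.264
finger_force: 0.0
```

View pics/w2c.png

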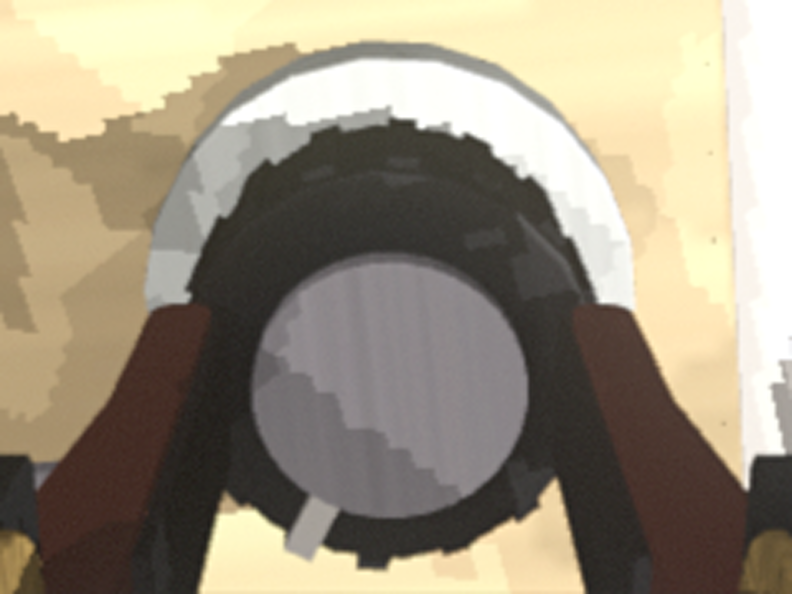

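```bash
python3 -m jog '[[[0,0,0],0,2],[[0,0,0],0,2],[[0,0,0],0,2]]'
python3 - <<'E'
from h import *
a=cv2.imread("pics/w2.png").astype(int); im=snap("wrist","w3"); b=cv2.convertScaleAbs(im[:,:,::-1],alpha=1.2); cv2.imwrite("pics/w3.png",b)
d=np.abs(b.astype(int)-a).mean(2)
for y in range(260,480,20): print(y,[int(d[y:y+20,x:x+20].mean()) for x in range(160,480,20)])
print(ctrl.sense())
E
```

```text
time: 3.37
tool_pos: [0.6699, 0.1654, 0.0377]
eef_rot: [-0.0, 0.134, 0.991, -0.0]
force: [-0.4, 0.4, -0.1]
gripper_width: 0.229
finger_force: 0.0
260 [2, 1, 1, 1, 25, 5, 18, 13, 2, 12, 7, 37, 0, 0, 1, 1]
280 [1, 1, 1, 10, 72, 15, 66, 18, 0, 63, 11, 130, 6, 2, 2, 0]
300 [1, 1, 6, 54, 70, 16, 57, 13, 15, 66, 14, 126, 68, 8, 16, 6]
320 [2, 2, 14, 12, 7, 49, 27, 4, 8, 29, 50, 5, 8, 19, 2, 2]
340 [2, 26, 39, 9, 28, 163, 101, 9, 9, 121, 125, 14, 12, 29, 10, 2]
360 [2, 50, 25, 35, 42, 22, 13, 5, 3, 16, 29, 37, 25, 17, 27, 1]
380 [2, 54, 54, 72, 52, 15, 4, 2, 1, 4, 58, 68, 75, 18, 31, 1]
400 [2, 49, 23, 22, 90, 137, 12, 1, 1, 22, 142, 89, 16, 17, 26, 1]
420 [3, 14, 18, 25, 196, 167, 0, 0, 0, 0, 186, 177, 12, 13, 16, 2]
440 [2, 6, 4, 63, 194, 131, 0, 1, 0, 0, 149, 171, 40, 19, 2, 4]
460 [2, 3, 6, 9, 10, 9, 9, 9, 5, 6, 8, 9, 8, 6, 4, 5]
{'time': 3.4167, 'joints': array([ 1.42117952e-01,  6.46235530e-01,  1.45082698e+00, -1.04461652e-04,
        1.04460969e+00, -1.16080920e+00]), 'dq': array([-0.00133388,  0.0014866 , -0.0011446 , -0.00029954, -0.00024437,
       -0.00065655]), 'tau': array([-2.55914281e-03, -6.44520378e+01, -2.25846934e+01,  1.24512814e-02,
        7.46504730e-02,  1.92757699e-05]), 'tool_pos': array([0.66985813, 0.16541005, 0.03771265]), 'eef_rot': array([-2.59598587e-05,  1.33508519e-01,  9.91047664e-01, -5.42957576e-05]), 'force': array([ 0.15348109, -0.00868669, -0.07966907]), 'moment': array([-0.01696946,  0.00566704,  0.04921357]), 'finger_force': 0.0, 'gripper_width': 0.22471173188571414}
```

Run:
```python
from h import *
cv2.imwrite("pics/w3.png",cv2.convertScaleAbs(cv2.imread("pics/w3.png"),alpha=1.3))
crop("w3","w3c",200,200,440,380,3.3)
```

```text
(no output)
```

View pics/w3c.png

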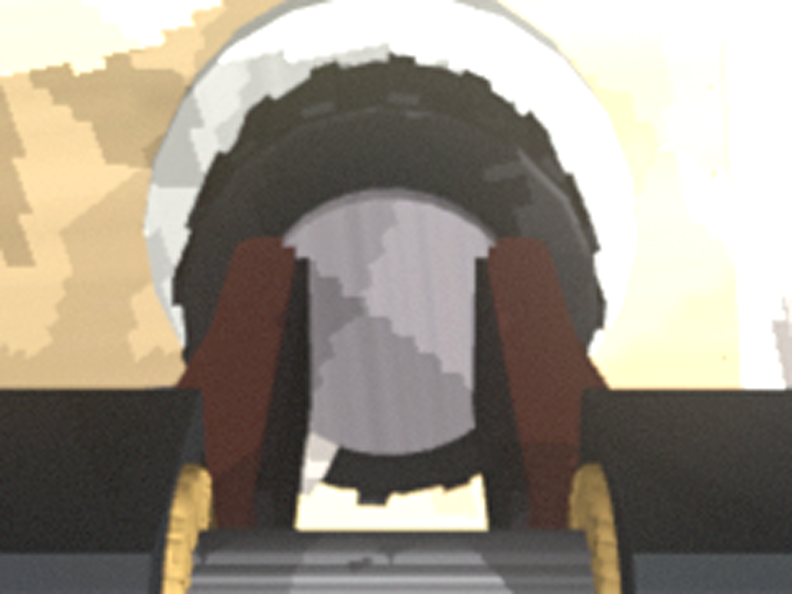

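The fingers closed in the air above the collar, so the real fingertips sit about 20 mm behind the reported TCP. I'll measure the offset by touching the collar top (0.055 m).

```bash
for i in 1; do python3 -m jog '[[[0,0,0.1],0,2],[[0,0,0],0,2]]' | egrep 'pos|force:'; python3 -m jog '[[[0,0,0.1],0,2],[[0,0,0],0,2]]'| egrep 'pos|force:'; python3 -m jog '[[[0,0,0.1],0,2],[[0,0,0],0,2]]'| egrep 'pos|force:'; done
```

```text
tool_pos: [0.6697, 0.1654, 0.0365]
force: [0.5, -0.7, -0.3]
finger_force: 0.0
tool_pos: [0.6697, 0.1654, 0.0355]
force: [0.3, -0.4, -0.4]
finger_force: 0.0
tool_pos: [0.67, 0.1654, 0.035]
force: [0.8, 0.6, 1.2]
finger_force: 0.7
```

```bash
python3 -m jog '[[[0,0,0.1],0,2],[[0,0,0],0,2]]' | egrep 'pos|force:'; python3 -m jog '[[[0,0,0.1],0,2],[[0,0,0],0,2]]' | egrep 'pos|force:'
```

```text
tool_pos: [0.67, 0.1654, 0.0349]
force: [-1.9, -0.5, 7.3]
finger_force: 3.9
tool_pos: [0.67, 0.1654, 0.0348]
force: [-4.2, -0.2, 13.8]
finger_force: 6.9
```

Contact came at a reported z of 0.035, so the true fingertip z is the reported z plus 0.020. I'll raise, open, descend to a reported z of 0.014 and grip.

```bash
python3 -m jog '[[[0,0,-1.5],0,8.7],[[0,0,0],0,8.7],[[0,0,0],0,8.7],[[0,0,0],0,8.7],[[0,0,0],0,8.7],[[0,0,0],0,8.7],[[0,0,0],0,8.7],[[0,0,1],0,8.7],[[0,0,1.2],0,8.7],[[0,0,1.2],0,8.7]]' 25 | egrep 'pos|force|wid'; python3 -m jog '[[[0,0,0],0,4],[[0,0,0],0,4],[[0,0,0],0,4],[[0,0,0],0,4],[[0,0,0],0,4],[[0,0,0],0,4],[[0,0,0],0,4]]' 25
```

```text
tool_pos: [0.6696, 0.1654, 0.0124]
force: [-0.6, 0.1, -0.2]
gripper_width: 0.944
finger_force: 0.0
time: 5.67
tool_pos: [0.6702, 0.1651, 0.0144]
eef_rot: [0.0, 0.133, 0.991, -0.0]
force: [-0.1, -1.4, 1.8]
gripper_width: 0.607
finger_force: 25.0
```

```bash
python3 -m jog '[[[0,0,0],6,4],[[0,0,0],6,4],[[0,0,0],6,4],[[0,0,0],6,4],[[0,0,0],6,4],[[0,0,0],6,4],[[0,0,0],6,4]]'; python3 -m jog '[[[0,0,0],6,4],[[0,0,0],5,4],[[0,0,0],5,4],[[0,0,0],0,4]]'
python3 - <<'E'
from h import *
print(ctrl.sense()["moment"]); need(.67,.165,.014,0)
E
```

```text
time: 6.25
tool_pos: [0.6699, 0.1646, 0.0143]
eef_rot: [0.0, 0.482, 0.876, -0.0]
force: [-1.1, -3.1, 2.9]
gripper_width: 0.611
finger_force: 25.0
time: 6.58
tool_pos: [0.6697, 0.1646, 0.0143]
eef_rot: [0.0, 0.598, 0.801, -0.001]
force: [-2.5, -4.1, 4.9]
gripper_width: 0.61
finger_force: 25.0
[-0.80589466  0.3215296  -0.13353251]
TCP [0.6697 0.1646 0.0143] yaw 16.5 | shift cm [0.03 0.04 0.03] rows>= 0.0 turn 16.5 q6 -0.15 t 6.6
```

```bash
for k in 1; do python3 -m jog '[[[0,0,0],3,4],[[0,0,0],0,4]]' >/dev/null; python3 -c "
from h import *
print(ctrl.sense()['moment']); need(.67,.165,.014,0)"; python3 -m jog '[[[0,0,0],3,4],[[0,0,0],0,4]]'>/dev/null; python3 -c "
from h import *
print(ctrl.sense()['moment']); need(.67,.165,.014,0)"; done
```

```text
[-0.73804767  0.4557585   0.27163777]
TCP [0.6696 0.1649 0.0143] yaw 13.8 | shift cm [0.   0.04 0.03] rows>= 0.0 turn 13.8 q6 -0.1 t 6.8
[-0.55803253  0.51230076  0.28791596]
TCP [0.6695 0.1652 0.0143] yaw 10.8 | shift cm [-0.03  0.04  0.03] rows>= 0.0 turn 10.8 q6 -0.05 t 6.9
```

```bash
python3 -m jog '[[[0,0,0],0,8],[[0,0,0],0,8],[[0,0,0],0,8],[[0,0,0],0,8],[[0,0,-3],0,8],[[0,0,-4],0,8],[[0,0,-4],0,8],[[0,0,0],0,8],[[0,0,0],0,8]]'|grep pos
python3 - <<'E'
from h import *
im=snap("wrist","w4"); cv2.imwrite("pics/w4.png",cv2.convertScaleAbs(im[:,:,::-1],alpha=1.2))
u=proj("w4",(.67,.165,.055)); print(u)
x,y=int(u[0]),int(u[1]); crop("w4","w4c",x-80,y-60,x+80,y+60,4)
need(.4293,-.0272,.10,2)
E
```

```text
tool_pos: [0.6725, 0.166, 0.1271]
[313.9962597 237.5936646]
TCP [0.6705 0.1657 0.1246] yaw 10.7 | shift cm [-14.48 -27.28   2.4 ] rows>= 7.4 turn 8.7 q6 -0.04 t 7.7
```

View pics/w4c.png

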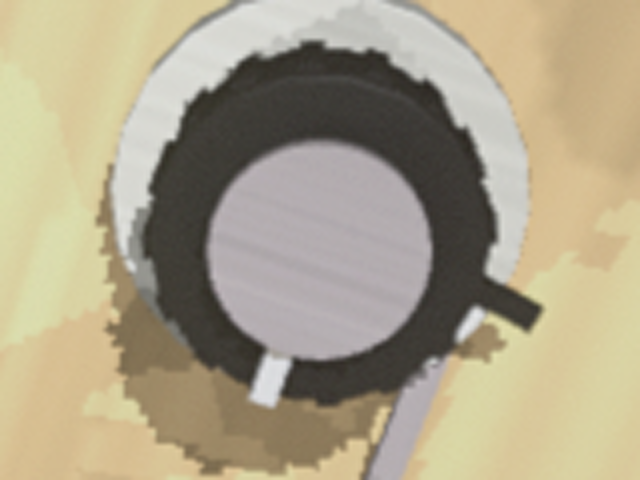

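The pointer is at crop (270,380) and the mark at (515,305), about 82° apart, so the collar is on its stop. Next is tube A.

```bash
python3 -m jog '[[[-1.81,-3.41,0.3],0,8],[[-1.81,-3.41,0.3],0,8],[[-1.81,-3.41,0.3],0,8],[[-1.81,-3.41,0.3],0,8],[[-1.81,-3.41,0.3],0,8],[[-1.81,-3.41,0.3],0,8],[[-1.81,-3.41,0.3],0,8],[[-1.81,-3.41,0.3],0,8],[[0,0,0],4.3,8],[[0,0,0],4.4,8]]'|grep pos; python3 -m jog '[[[0,0,0],0,8],[[0,0,0],0,8]]'|grep pos
python3 - <<'E'
from h import *
im=snap("wrist","w5"); cv2.imwrite("pics/w5.png",cv2.convertScaleAbs(im[:,:,::-1],alpha=1.2))
for p in((.4293,-.0272,.02),(.4293+.0033,-.0272+.091,.02),(.4293-.0033,-.0272-.091,.02)): print(proj("w5",p))
need(.4293,-.0272,-.016,2)
E
```

```text
tool_pos: [0.4241, -0.0278, 0.0979]
tool_pos: [0.4274, -0.0272, 0.0987]
[322.16107894 234.09189745]
[333.81329163  83.47955065]
[312.38393125 360.46782253]
TCP [ 0.4279 -0.0271  0.0989] yaw 2.1 | shift cm [-0.02  0.16 11.49] rows>= 2.8 turn 0.1 q6 -0.26 t 8.8
```

View pics/w5.png

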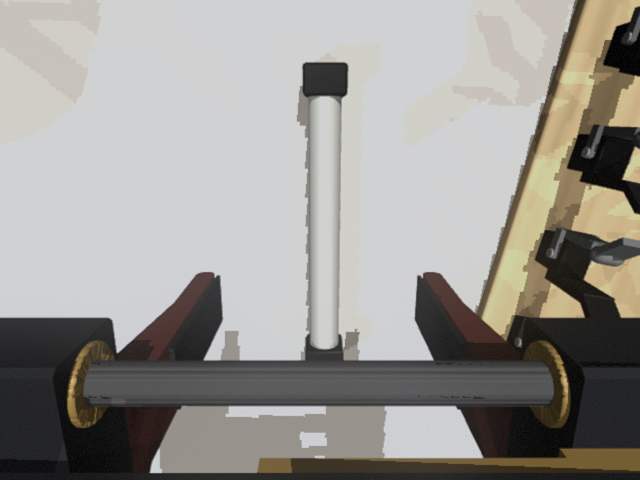

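The tube's plug centres are at (325,78) and about (324,352).

Run:
```python
from h import *
a=px("w5",(325.5,78),.024);b=px("w5",(324,352),.024);m=(a+b)/2;d=a-b
print(a,b,np.linalg.norm(d),np.degrees(np.arctan2(d[1],d[0]))-90)
need(m[0],m[1],-.016,np.degrees(np.arctan2(d[1],d[0]))-90)
```

```text
[0.4276001  0.06628186 0.024     ] [ 0.43365089 -0.10895444  0.024     ] 0.17534073351516086 1.9775967950273667
TCP [ 0.4279 -0.0271  0.0989] yaw 2.1 | shift cm [ 0.56  0.31 11.49] rows>= 2.8 turn 0.1 q6 -0.26 t 8.8
```

```bash
python3 -m jog '[[[0.25,0.28,3],0,8],[[0,0,3.5],0,8],[[0,0,3],0,8],[[0,0,1.5],0,6],[[0,0,0.4],0,5],[[0,0,0],0,1],[[0,0,0],0,1],[[0,0,0],0,1],[[0,0,0],0,1],[[0,0,0],0,1]]' 45; python3 -m jog '[[[0,0,0],0,1],[[0,0,0],0,1],[[0,0,0],0,1],[[0,0,-3],0,1],[[0,0,-4],0,1],[[0,0,-4],0,1],[[0,0,-3],0,1],[[0,0,0],0,1]]'
python3 - <<'E'
from h import *
c=np.array([.6477,.0380]);yw=np.radians(80.9)
for i,y in enumerate((-.145,-.083,-.021,.041)): print(i+1,c+y*np.array([np.cos(yw),np.sin(yw)]))
need(.6444,.0173,.12,80.9)
E
```

```text
time: 9.6
tool_pos: [0.4322, -0.0249, -0.0133]
eef_rot: [0.001, 0.695, 0.719, 0.001]
force: [-0.5, -0.7, 0.9]
gripper_width: 0.421
finger_force: 0.0
time: 10.27
tool_pos: [0.4352, -0.0255, 0.131]
eef_rot: [0.004, 0.695, 0.719, 0.003]
force: [1.5, 0.3, -0.5]
gripper_width: 0.215
finger_force: 45.0
1 [ 0.62476708 -0.105175  ]
2 [ 0.63457288 -0.04395535]
3 [0.64437868 0.01726431]
4 [0.65418448 0.07848397]
TCP [ 0.4352 -0.0255  0.131 ] yaw 2.0 | shift cm [ 3.57 21.04  1.3 ] rows>= 5.1 turn -78.9 q6 -0.25 t 10.3
```

```bash
python3 -m jog '[[[0,0,0],-7.1,1],[[0,0,0],-7.1,1],[[0,0,0],-7.1,1],[[0,0,0],-7.1,1],[[0,0,0],-7.1,1],[[0,0,0],-7.1,1],[[0,0,0],-7.1,1],[[0,0,0],-7.1,1],[[0,0,0],-7.1,1],[[0,0,0],-7.1,1]]'|grep force; python3 -m jog '[[[0,0,0],-7.1,1],[[0,0,0],-0.8,1],[[0,0,0],0,1]]'|grep force
python3 - <<'E'
from h import *
need(.6444,.0173,.095,80.9)
E
```

```text
force: [-0.1, 0.1, -0.8]
finger_force: 45.0
force: [0.2, 0.7, -1.8]
finger_force: 45.0
TCP [ 0.4305 -0.0246  0.125 ] yaw 80.7 | shift cm [-20.43   7.59   2.97] rows>= 5.3 turn -0.2 q6 -1.63 t 11.3
```

```bash
python3 -m jog '[[[-3.4,1.26,0],0,1],[[-3.4,1.26,0],0,1],[[-3.4,1.26,0],0,1],[[-3.4,1.26,0.5],0,1],[[-3.4,1.26,1],0,1],[[-3.4,1.26,1.4],0,1],[[0,0,0],0,1],[[0,0,0],0,1],[[0,0,0],0,1]]'|grep pos
python3 - <<'E'
from h import *
im=snap("wrist","w6"); cv2.imwrite("pics/w6.png",cv2.convertScaleAbs(im[:,:,::-1],alpha=1.2))
yw=np.radians(80.9)
for r in(-.083,-.021,.041):
  for x in(-.055,.055):
    p=np.array([.6477,.0380])+r*np.array([np.cos(yw),np.sin(yw)])+x*np.array([np.sin(yw),-np.cos(yw)]); print(r,x,proj("w6",(*p,.05)))
need(.6444,.0173,.021,80.9)
E
```

```text
tool_pos: [0.6432, 0.0176, 0.0956]
-0.083 -0.055 [201.30257143 153.93876821]
-0.083 0.055 [214.93642075 340.72820774]
-0.021 -0.055 [318.2097647  153.61041372]
-0.021 0.055 [318.73555024 340.51249786]
0.041 -0.055 [435.22389557 153.28175887]
0.041 0.055 [422.61897242 340.29661281]
TCP [0.643  0.0174 0.0963] yaw 80.8 | shift cm [-0.16  0.01  7.53] rows>= 1.8 turn -0.1 q6 -1.49 t 12.2
```

View pics/w6.png

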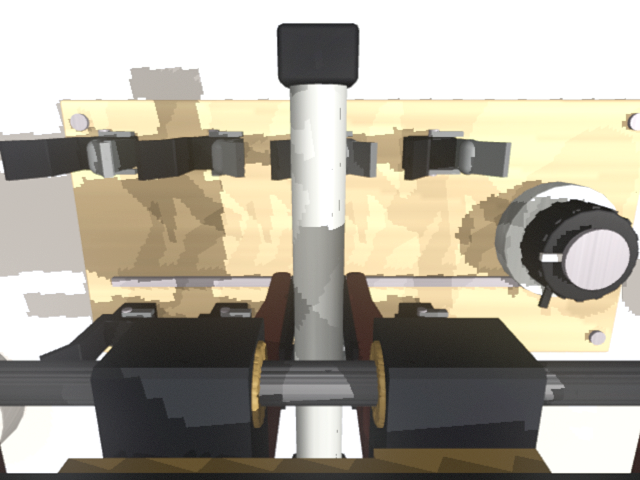

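Run:
```python
from h import *
a=px("w6",(79.5,122),.012);b=px("w6",(635,121.5),.012);c=px("w6",(597,338),.012)
print(a,b,c,np.degrees(np.arctan2(*(b-a)[1::-1])),np.linalg.norm(b-a),np.degrees(np.arctan2(*(c-b)[1::-1])),np.linalg.norm(c-b))
print("centre from screws a,c",(a+c)/2)
k=px("w6",(62,101),.012);print("corner",k, "collar",px("w6",(600,259),.055))
for yd in(80.5,80.9,81.3):
  yw=np.radians(yd);Y=np.array([np.cos(yw),np.sin(yw)]);X=np.array([Y[1],-Y[0]])
  print(yd,"from corner",k[:2]+.085*X+.18*Y,"from collar",np.array([.6698,.165])-.126*Y)
```

```text
[ 0.55094678 -0.11451973  0.012     ] [0.60488924 0.21806524 0.012     ] [0.74871123 0.1962845  0.012     ] 80.78733401388138 0.3369310777736167 -8.611571363777806 0.1454619053063228
centre from screws a,c [0.64982901 0.04088239 0.012     ]
corner [ 0.53751882 -0.12117298  0.012     ] collar [0.67148491 0.17061556 0.055     ]
80.5 from corner [0.65106167 0.04232938] from collar [0.649004   0.04072801]
80.9 from corner [0.64991745 0.04311807] from collar [0.64987208 0.04058586]
81.3 from corner [0.64876775 0.04389875] from collar [0.65074114 0.04044977]
```

Refined carrier: centre (0.6498, 0.0407), y axis at 80.85°. That puts clip3 at (0.6465, 0.0200).

Run:
```python
from h import *
need(.6465,.0200,.021,80.85)
```

```text
TCP [0.643  0.0174 0.0963] yaw 80.8 | shift cm [-0.32  0.32  7.53] rows>= 1.8 turn -0.1 q6 -1.49 t 12.2
```

```bash
python3 -m jog '[[[-0.32,0.3,0],0,1],[[0,0,2],0,1],[[0,0,1],0,1],[[0,0,0],0,1]]' 60|egrep 'pos|force'; python3 -c "
from h import *
need(.6465,.0200,.021,80.85)"; python3 -m jog '[[[0,0,1],0,1],[[0,0,1],0,1],[[0,0,0],0,1]]'|egrep 'pos|force'; python3 -m jog '[[[0,0,1],0,1],[[0,0,0.7],0,1],[[0,0,0],0,1]]'|egrep 'pos|force';python3 -m jog '[[[0,0,0.6],0,1],[[0,0,0.4],0,1],[[0,0,0],0,1],[[0,0,0],0,1]]'|egrep 'pos|force|wid'
```

```text
tool_pos: [0.6457, 0.02, 0.065]
force: [-0.8, 0.3, -2.4]
finger_force: 60.0
TCP [0.6457 0.02   0.065 ] yaw 80.8 | shift cm [-0.1   0.02  4.4 ] rows>= 1.1 turn -0.0 q6 -1.49 t 12.5
tool_pos: [0.6477, 0.0194, 0.0453]
force: [-0.7, -2.4, -1.7]
finger_force: 60.0
tool_pos: [0.6483, 0.019, 0.0285]
force: [3.9, -6.1, -9.9]
finger_force: 60.0
tool_pos: [0.6487, 0.0196, 0.0229]
force: [-7.8, -4.0, 24.6]
gripper_width: 0.213
finger_force: 60.0
```

```bash
python3 -m jog '[[[0,0,0],0,4],[[0,0,0],0,4],[[0,0,0],0,4],[[0,0,0],0,4],[[0,0,-2],0,4],[[0,0,-3],0,4],[[0,0,-4],0,4],[[0,0,-3],0,4],[[0,0,0],0,4]]'|egrep 'pos|force'
python3 - <<'E'
from h import *
snap("top","t1")
a=cv2.imread("pics/t0.png").astype(int);b=cv2.imread("pics/t1.png").astype(int)
d=np.abs(a-b).max(2)
print("change near B,C:",(d[190:330,430:510]>40).sum())
im=snap("wrist","w7"); cv2.imwrite("pics/w7.png",cv2.convertScaleAbs(im[:,:,::-1],alpha=1.2))
p=np.array([.6465,.0200]);X=np.array([np.sin(np.radians(80.85)),-np.cos(np.radians(80.85))])
for x in(-.091,.091): print(proj("w7",(*(p+x*X),.063)))
need(.4320,-.3610,.10,92.5)
crop("w7","w7c",220,40,420,190,4)
E
```

```text
tool_pos: [0.6528, 0.0201, 0.1463]
force: [1.7, -0.1, 0.5]
finger_force: 0.0
change near B,C: 3760
[317.02454522  74.54504229]
[317.21062608 352.79285864]
TCP [0.6493 0.0202 0.1409] yaw 80.9 | shift cm [ 15.41 -41.09   4.03] rows>= 10.6 turn -11.6 q6 -1.49 t 14.2
```

View pics/w7c.png

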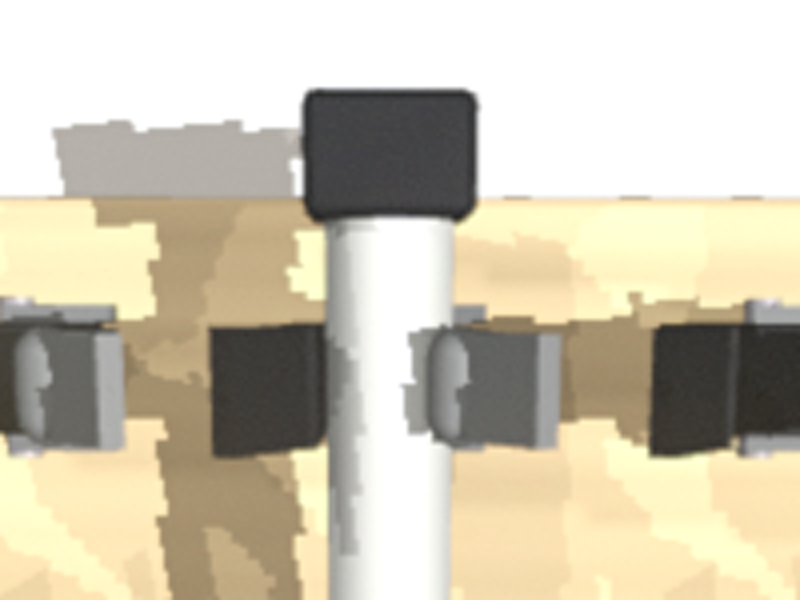

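Tube A is home: the jaw lip lies over it at crop (445,385) and the plug at (317,78) is where predicted. I'll find the other tubes numerically, to save pictures.

```bash
cat >> h.py <<'E'
def tubes(fn,roi,thr=45,z=.02,amin=60,amax=600):
    x0,y0,x1,y1=roi; g=cv2.cvtColor(cv2.imread(f"pics/{fn}.png"),cv2.COLOR_BGR2GRAY)[y0:y1,x0:x1]
    n,l,s,c=cv2.connectedComponentsWithStats((g<thr).astype(np.uint8))
    for i in range(1,n):
        if amin<s[i,4]<amax: uv=c[i]+[x0,y0]; print("blob",np.round(uv,1),s[i,4],"xy",np.round(px(fn,uv,z)[:2],4))
E
python3 - <<'E'
from h import *
for f in("t0","t1"):
  g=cv2.imread(f"pics/{f}.png").mean(2); print(f,g[200:330,430:510].mean(),g[0:60].mean())
  tubes(f,(420,190,520,340),thr=30); print()
E
```

```text
t0 115.69176282051284 66.52592881944446
blob [486.5 211.1] 79 xy [ 0.581  -0.4639]
blob [445.3 234.2] 79 xy [ 0.5246 -0.3528]
blob [488.1 282.3] 96 xy [ 0.3991 -0.448 ]
blob [456.9 306.5] 87 xy [ 0.3428 -0.3648]

t1 124.3910576923077 98.27703125
blob [485.8 211.2] 69 xy [ 0.5807 -0.462 ]
blob [445.2 234.2] 77 xy [ 0.5247 -0.3524]
blob [487.7 282. ] 86 xy [ 0.3998 -0.447 ]
blob [456.6 306.2] 76 xy [ 0.3434 -0.3642]
```

```bash
python3 -m jog '[[[1.4,-3.73,0],0,8],[[1.4,-3.73,0],0,8],[[1.4,-3.73,0],0,8],[[1.4,-3.73,0],0,8],[[1.4,-3.73,0],0,8],[[1.4,-3.73,0],0,8],[[1.4,-3.73,0],0,8],[[1.4,-3.73,0],0,8],[[1.4,-3.73,0],0,8],[[1.4,-3.73,0.5],0,8]]'|grep pos; python3 -m jog '[[[1.4,-3.73,1.5],0,8],[[0,0,2],-6,8],[[0,0,0],-6,8],[[0,0,0],0,8],[[0,0,0],0,8]]'|grep pos
python3 - <<'E'
from h import *
im=snap("wrist","w8")
print(im.mean()); print(proj("w8",(.434,-.3585,.02)),proj("w8",(.434-.0905,-.3585-.006,.02)),proj("w8",(.434+.0905,-.3585+.006,.02)))
tubes("w8",(200,0,440,360),thr=40,z=.022,amin=200,amax=6000)
need(.434,-.3585,-.015,93.5)
E
```

```text
tool_pos: [0.449, -0.3267, 0.1334]
tool_pos: [0.4305, -0.359, 0.0984]
141.6914529079861
[318.62540644 240.38332281] [315.55344929  91.11664231] [321.20769046 365.85674081]
blob [203.7 341.6] 238 xy [ 0.5082 -0.433 ]
blob [434.5 344.5] 256 xy [ 0.5034 -0.2764]
TCP [ 0.4312 -0.3591  0.0991] yaw 92.7 | shift cm [-0.3   0.03 11.41] rows>= 2.7 turn -0.8 q6 -2.44 t 15.5
```

Run:
```python
from h import *
g=cv2.imread("pics/w8.png").mean(2); print(g[60:125:8,300:345:6].astype(int))
for t in(55,70,90): tubes("w8",(260,0,400,330),thr=t,z=.022,amin=200,amax=6000)
```

```text
[[186 187 186 186 186 186 187 187]
 [188 187 187 187 186 187 186 186]
 [ 43  42  44  44  47  43 148 186]
 [ 46  46  45  46  46  43 125 186]
 [ 46  45  46  44  46  45 123 186]
 [ 46  47  46  47  45  45 123 174]
 [ 92 164 177 187 174 158 174 173]
 [113 163 186 188 182 148 173 173]
 [112 161 186 186 182 150 175 174]]
blob [312.9  89.1] 1356 xy [ 0.3426 -0.3661]
blob [313.1  89.1] 1406 xy [ 0.3426 -0.366 ]
blob [312.9  89.2] 1472 xy [ 0.3426 -0.3661]
```

```bash
python3 - <<'E'
from h import *
need(.4334,-.3602,-.015,93.7)
E
python3 -m jog '[[[-0.2,0.15,3],-1,8],[[0,0,3.5],0,8],[[0,0,3],0,8],[[0,0,1.5],0,6],[[0,0,0.4],0,5],[[0,0,0],0,1],[[0,0,0],0,1],[[0,0,0],0,1],[[0,0,0],0,1],[[0,0,0],0,1]]' 45|egrep 'pos|force'; python3 -m jog '[[[0,0,0],0,1],[[0,0,0],0,1],[[0,0,0],0,1],[[0,0,-3],0,1],[[0,0,-4],0,1],[[0,0,-4],0,1],[[0,0,-3],0,1],[[0,0,0],0,1]]'; python3 -c "
from h import *
need(.6366,-.0412,.098,80.85)"
```

```text
TCP [ 0.4312 -0.3591  0.0991] yaw 92.7 | shift cm [-0.23 -0.13 11.41] rows>= 2.7 turn -1.0 q6 -2.44 t 15.5
tool_pos: [0.4342, -0.3591, -0.0126]
force: [0.0, -0.0, -0.1]
finger_force: 0.0
time: 16.97
tool_pos: [0.4365, -0.3615, 0.1324]
eef_rot: [0.004, -0.034, 0.999, -0.004]
force: [0.3, 0.0, -0.8]
gripper_width: 0.219
finger_force: 45.0
TCP [ 0.4365 -0.3615  0.1324] yaw 93.9 | shift cm [-22.1   30.64   3.34] rows>= 9.1 turn 13.0 q6 -2.45 t 17.0
```

```bash
python3 -m jog '[[[-2.21,3.06,0],0,1],[[-2.21,3.06,0],0,1],[[-2.21,3.06,0],0,1],[[-2.21,3.06,0],0,1],[[-2.21,3.06,0],0,1],[[-2.21,3.06,0],0,1],[[-2.21,3.06,0],0,1],[[-2.21,3.06,0],0,1],[[-2.21,3.06,0],0,1],[[-2.21,3.06,0],0,1]]' 60|grep pos; python3 -m jog '[[[0,0,1],6.5,1],[[0,0,1],6.5,1],[[0,0,0],0,1],[[0,0,0],0,1]]'|grep pos;python3 -c "
from h import *
need(.6366,-.0412,.098,80.85)"
```

```text
tool_pos: [0.6332, -0.0362, 0.1247]
tool_pos: [0.6319, -0.0379, 0.1045]
TCP [ 0.6319 -0.0379  0.1045] yaw 81.1 | shift cm [-0.52 -0.26  0.65] rows>= 0.2 turn 0.2 q6 -1.58 t 18.1
```

```bash
python3 -m jog '[[[-0.5,-0.26,1],0.2,1],[[0,0,1.5],0,1],[[0,0,0],0,1],[[0,0,0],0,1]]'|egrep 'pos|force'; python3 -c "
from h import *
need(.6366,-.0412,.021,80.85)"; python3 -m jog '[[[0,0,2],0,1],[[0,0,1],0,1],[[0,0,1],0,1],[[0,0,0],0,1]]'|egrep 'pos|force'; python3 -m jog '[[[0,0,1],0,1],[[0,0,0.7],0,1],[[0,0,0],0,1]]'|egrep 'pos|force';python3 -c "
from h import *
need(.6366,-.0412,.021,80.85)"
```

```text
tool_pos: [0.6371, -0.0421, 0.0803]
force: [0.4, -0.4, -0.6]
finger_force: 60.0
TCP [ 0.6371 -0.0421  0.0803] yaw 80.7 | shift cm [0.05 0.09 5.93] rows>= 1.4 turn -0.2 q6 -1.58 t 18.5
tool_pos: [0.6376, -0.0421, 0.0398]
force: [1.0, -1.7, -3.6]
finger_force: 60.0
tool_pos: [0.6386, -0.0416, 0.0237]
force: [-0.7, 0.1, -1.0]
finger_force: 60.0
TCP [ 0.6386 -0.0416  0.0237] yaw 80.6 | shift cm [0.2  0.   0.27] rows>= 0.1 turn -0.2 q6 -1.58 t 19.1
```

```bash
python3 -m jog '[[[0,0,0.3],0,1],[[0,0,0.2],0,1],[[0,0,0],0,1]]'|egrep 'pos|force'; python3 -m jog '[[[0,0,0],0,4],[[0,0,0],0,4],[[0,0,0],0,4],[[0,0,0],0,4],[[0,0,-2],0,4],[[0,0,-3],0,4],[[0,0,-4],0,4],[[0,0,-3],0,4],[[0,0,0],0,4],[[0,0,0],0,4]]'|egrep 'pos|force'
python3 - <<'E'
from h import *
snap("top","t2"); tubes("t2",(420,190,520,340),thr=30)
snap("wrist","w9")
X=np.array([np.sin(np.radians(80.85)),-np.cos(np.radians(80.85))]);p=np.array([.6366,-.0412])
print(proj("w9",(*(p-.091*X),.063)),proj("w9",(*(p-.091*X),.078))); tubes("w9",(250,20,400,130),thr=65,z=.063,amin=300,amax=9000)
crop("w9","w9c",220,30,420,180,3)
need(.490,-.4555,.10,85.2)
E
```

```text
tool_pos: [0.6386, -0.0415, 0.0232]
force: [-9.0, 0.1, 31.6]
finger_force: 60.0
tool_pos: [0.6393, -0.0416, 0.1406]
force: [-0.3, -0.8, -0.6]
finger_force: 0.0
blob [486.2 211. ] 75 xy [ 0.5811 -0.463 ]
blob [487.4 282.1] 81 xy [ 0.3997 -0.4464]
[318.10530878  81.47475919] [318.08452891  79.15915167]
blob [318.7  85.2] 1344 xy [ 0.5488 -0.0267]
TCP [ 0.6367 -0.0413  0.1376] yaw 80.7 | shift cm [  7.74 -43.26   3.78] rows>= 10.6 turn -4.5 q6 -1.58 t 20.2
```

```bash
python3 -m jog '[[[0.7,-3.93,0],0,8],[[0.7,-3.93,0],0,8],[[0.7,-3.93,0],0,8],[[0.7,-3.93,0],0,8],[[0.7,-3.93,0],0,8],[[0.7,-3.93,0],0,8],[[0.7,-3.93,0],0,8],[[0.7,-3.93,0],0,8],[[0.7,-3.93,0],0,8],[[0.7,-3.93,0.5],0,8]]'|grep pos; python3 -m jog '[[[0.7,-3.93,1.5],-4.5,8],[[0,0,1.7],0,8],[[0,0,0],0,8],[[0,0,0],0,8],[[0,0,0],0,8]]'|grep pos
python3 - <<'E'
from h import *
im=snap("wrist","w10")
tubes("w10",(250,0,400,330),thr=65,z=.022,amin=300,amax=6000)
need(.490,-.4555,-.015,85.2)
E
```

```text
tool_pos: [0.5033, -0.4189, 0.1322]
tool_pos: [0.4918, -0.453, 0.1015]
blob [311.5  81.7] 1407 xy [ 0.3993 -0.4492]
TCP [ 0.4924 -0.4533  0.1024] yaw 85.2 | shift cm [ 0.22 -0.25 11.74] rows>= 2.8 turn 0.0 q6 -2.33 t 21.5
```

```bash
python3 -m jog '[[[0.2,-0.35,3],0,8],[[0,0,3.5],0,8],[[0,0,3],0,8],[[0,0,1.8],0,6],[[0,0,0.45],0,5],[[0,0,0],0,1],[[0,0,0],0,1],[[0,0,0],0,1],[[0,0,0],0,1],[[0,0,0],0,1]]' 45|egrep 'pos|force'; python3 -m jog '[[[0,0,0],0,1],[[0,0,0],0,1],[[0,0,0],0,1],[[0,0,-3],0,1],[[0,0,-4],0,1],[[0,0,-4],0,1],[[0,0,-3],0,1],[[0,0,0],0,1],[[0,0,0],0,1]]' 60; python3 -c "
from h import *
need(.6268,-.1025,.098,80.85)"
```

```text
tool_pos: [0.4906, -0.4589, -0.0134]
force: [0.8, 0.7, -0.1]
finger_force: 0.0
time: 23.12
tool_pos: [0.4906, -0.4592, 0.1269]
eef_rot: [0.001, 0.042, 0.999, -0.002]
force: [-0.2, 0.2, -1.7]
gripper_width: 0.209
finger_force: 60.0
TCP [ 0.4906 -0.4592  0.1269] yaw 85.2 | shift cm [-10.55  36.7    2.81] rows>= 9.2 turn 4.3 q6 -2.34 t 23.1
```

```bash
python3 -m jog '[[[-1.05,3.67,0],0,1],[[-1.05,3.67,0],0,1],[[-1.05,3.67,0],0,1],[[-1.05,3.67,0],0,1],[[-1.05,3.67,0],0,1],[[-1.05,3.67,0],0,1],[[-1.05,3.67,0],0,1],[[-1.05,3.67,0],0,1],[[-1.05,3.67,0],0,1],[[-1.05,3.67,0],0,1]]' 60|grep pos; python3 -m jog '[[[0,0,1],4.3,1],[[0,0,1],0,1],[[0,0,0],0,1],[[0,0,0],0,1]]'|grep pos;python3 -c "
from h import *
need(.6268,-.1025,.08,80.85)"
```

```text
tool_pos: [0.6236, -0.0989, 0.122]
tool_pos: [0.623, -0.1017, 0.1025]
TCP [ 0.623  -0.1017  0.1025] yaw 80.9 | shift cm [-0.4  -0.02  2.25] rows>= 0.5 turn 0.1 q6 -1.68 t 24.3
```

```bash
python3 -m jog '[[[-0.4,0,1],0,1],[[0,0,1.2],0,1],[[0,0,0],0,1],[[0,0,0],0,1]]'|egrep 'pos|force'; python3 -c "
from h import *
need(.6268,-.1025,.021,80.85)"; python3 -m jog '[[[0,0,2],0,1],[[0,0,1],0,1],[[0,0,1],0,1],[[0,0,0],0,1]]'|egrep 'pos|force'; python3 -m jog '[[[0,0,1],0,1],[[0,0,0.7],0,1],[[0,0,0],0,1]]'|egrep 'pos|force';python3 -m jog '[[[0,0,0.3],0,1],[[0,0,0.2],0,1],[[0,0,0],0,1]]'|egrep 'pos|force'
```

```text
tool_pos: [0.6281, -0.1023, 0.0816]
force: [0.5, -0.3, -1.6]
finger_force: 60.0
TCP [ 0.6281 -0.1023  0.0816] yaw 80.8 | shift cm [ 0.11 -0.04  6.07] rows>= 1.5 turn -0.0 q6 -1.68 t 24.6
tool_pos: [0.6285, -0.1027, 0.0414]
force: [-0.8, -4.5, -2.8]
finger_force: 60.0
tool_pos: [0.6291, -0.1026, 0.0245]
force: [1.4, -6.4, -9.5]
finger_force: 60.0
tool_pos: [0.6293, -0.102, 0.0223]
force: [-4.1, -2.9, 10.4]
finger_force: 60.0
```

```bash
python3 -m jog '[[[0,0,0.15],0,1],[[0,0,0],0,1]]'|egrep 'pos|force'; python3 -m jog '[[[0,0,0],0,4],[[0,0,0],0,4],[[0,0,0],0,4],[[0,0,0],0,4],[[0,0,-2],0,4],[[0,0,-3],0,4],[[0,0,-4],0,4],[[0,0,-3],0,4],[[0,0,0],0,4],[[0,0,0],0,4]]'|egrep 'pos|force'
python3 - <<'E'
from h import *
snap("wrist","w11")
X=np.array([np.sin(np.radians(80.85)),-np.cos(np.radians(80.85))]);Y=np.array([-X[1],X[0]])
for r in(-.145,-.083,-.021): 
  p=np.array([.6498,.0407])+r*Y-.091*X; print(proj("w11",(*p,.063)),proj("w11",(*p,.078)))
tubes("w11",(250,20,640,130),thr=65,z=.063,amin=300,amax=9000)
s=snap("scene","s1"); 
cv2.imwrite("pics/s1.png",cv2.convertScaleAbs(s[:,:,::-1],alpha=1.4)); crop("s1","s1c",260,190,460,340,4)
need(.6698,.165,.10,80)
E
```

```text
tool_pos: [0.6294, -0.102, 0.0222]
force: [-7.0, -1.7, 20.7]
finger_force: 60.0
tool_pos: [0.6308, -0.102, 0.1412]
force: [0.3, -0.1, -0.7]
finger_force: 0.0
[316.72817942  75.93132644] [316.61526395  73.400499  ]
[424.17020665  75.92063895] [430.79202186  73.38868856]
[531.64843558  75.90994785] [545.00966258  73.3768739 ]
blob [420.5  80.1] 1512 xy [ 0.5487 -0.0291]
blob [510.   80.1] 851 xy [0.5569 0.022 ]
blob [318.3  81.1] 1322 xy [ 0.5398 -0.0876]
TCP [ 0.6283 -0.1014  0.1381] yaw 80.9 | shift cm [ 0.13 26.96  3.82] rows>= 6.5 turn 0.9 q6 -1.68 t 26.6
```

View pics/s1c.png

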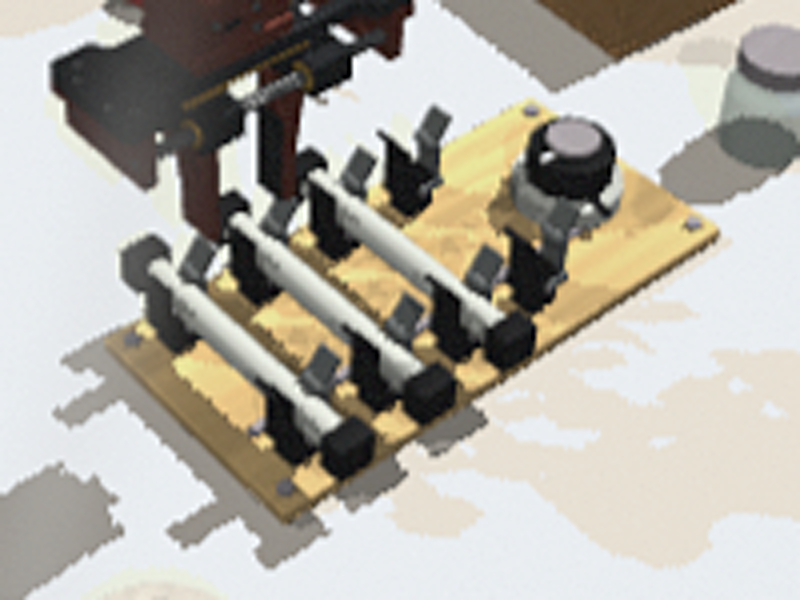

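All three tubes sit at the same height between snapped jaws. Now the collar: pre-rotate, grip, then turn 80° counter-clockwise.

```bash
python3 -m jog '[[[0,3.85,0],0,6],[[0,3.85,0],0,8.7],[[0,3.85,0],0,8.7],[[0,3.85,0],0,8.7],[[0,3.85,0],0,8.7],[[0,3.85,0],0,8.7],[[0.1,3.85,0],0,8.7]]'|grep pos; python3 -m jog '[[[0,0,0],7,8.7],[[0,0,0],7,8.7],[[0,0,0],7,8.7],[[0,0,0],7,8.7],[[0,0,0],7,8.7],[[0,0,0],7,8.7],[[0,0,0],7,8.7],[[0,0,0],7,8.7],[[0,0,0],5,8.7],[[0,0,0],0,8.7]]'|grep pos;python3 -c "
from h import *
need(.6698,.165,.014,20)"
```

```text
tool_pos: [0.6696, 0.166, 0.1365]
tool_pos: [0.6694, 0.1642, 0.1366]
TCP [0.6694 0.1642 0.1366] yaw 19.7 | shift cm [ 0.05  0.12 12.26] rows>= 2.9 turn -0.3 q6 -0.2 t 28.0
```

```bash
python3 -m jog '[[[0,0.1,3.5],0,8.7],[[0,0,3.5],0,8.7],[[0,0,3.0],0,8.7],[[0,0,1.8],0,8.7],[[0,0,0.45],0,8.7],[[0,0,0],0,8.7],[[0,0,0],0,4],[[0,0,0],0,4],[[0,0,0],0,4],[[0,0,0],0,4]]' 25|egrep 'pos|force'; python3 -m jog '[[[0,0,0],0,4],[[0,0,0],0,4],[[0,0,0],0,4],[[0,0,0],0,4],[[0,0,0],-6,4],[[0,0,0],-6,4],[[0,0,0],-6,4],[[0,0,0],-6,4],[[0,0,0],-6,4],[[0,0,0],-6,4]]';python3 -m jog '[[[0,0,0],-6,4],[[0,0,0],-6,4],[[0,0,0],-6,4],[[0,0,0],-6,4],[[0,0,0],-6,4],[[0,0,0],-6,4],[[0,0,0],-6,4],[[0,0,0],-2,4],[[0,0,0],0,4]]';python3 -c "
from h import *
need(.6698,.165,.014,20)"
```

```text
tool_pos: [0.6732, 0.1649, 0.0185]
force: [0.4, -0.9, 0.3]
finger_force: 0.0
time: 29.63
tool_pos: [0.6707, 0.1644, 0.0177]
eef_rot: [-0.001, 0.291, 0.957, -0.001]
force: [-3.7, -0.8, 4.7]
gripper_width: 0.604
finger_force: 25.0
time: 30.38
tool_pos: [0.6709, 0.1654, 0.0177]
eef_rot: [-0.001, -0.087, 0.996, 0.0]
force: [-5.0, 2.3, 6.4]
gripper_width: 0.605
finger_force: 25.0
TCP [0.6709 0.1654 0.0177] yaw 99.9 | shift cm [ 0.12 -0.02  0.37] rows>= 0.1 turn 79.9 q6 -1.6 t 30.4
```

```bash
python3 -m jog '[[[0,0,0],0,8],[[0,0,0],0,8],[[0,0,0],0,8],[[0,0,0],0,8],[[0,0,0],0,8],[[0,0,-3],0,8],[[0,0,-4],0,8],[[0,0,-4],0,8],[[0,0,0],0,8],[[0,0,0],0,8]]'|grep pos
python3 - <<'E'
from h import *
snap("wrist","w12")
for f in("w1","w4","w12"):
  g=cv2.imread(f"pics/{f}.png").mean(2)
  A=np.arange(-180,180,2); 
  for r,z in((.0225,.055),(.0335,.028)):
    uv=[proj(f,(.6698+r*np.cos(np.radians(a)),.165+r*np.sin(np.radians(a)),z)) for a in A]
    v=np.array([g[int(round(y)),int(round(x))] if 0<=y<480 and 0<=x<640 else -1 for x,y in uv])
    if z>.05: print(f,"pointer",[(a,int(k)) for a,k in zip(A,v) if k>100])
    else: print(f,"dark",[a for a,k in zip(A,v) if 0<=k<80])
p=px("w4",(314-80+515/4,237.6-60+305/4),.028); print("mark angle",np.degrees(np.arctan2(p[1]-.165,p[0]-.6698)))
need(.3984,.3016,.10,104.2)
E
```

```text
tool_pos: [0.6747, 0.165, 0.1303]
w1 pointer [(np.int64(-50), 107), (np.int64(-48), 255), (np.int64(-46), 255), (np.int64(-44), 255), (np.int64(-42), 255), (np.int64(-40), 255), (np.int64(-38), 255), (np.int64(-36), 165)]
w1 dark []
w4 pointer [(np.int64(-106), 172), (np.int64(-104), 221), (np.int64(-102), 220), (np.int64(-100), 218), (np.int64(-98), 220), (np.int64(-96), 162)]
w4 dark [np.int64(-138), np.int64(-136), np.int64(-134), np.int64(-132), np.int64(-130), np.int64(-128), np.int64(-126), np.int64(-124), np.int64(-122), np.int64(-120), np.int64(-118), np.int64(-116), np.int64(-114), np.int64(-112), np.int64(-110), np.int64(-108), np.int64(-106), np.int64(-104), np.int64(-102), np.int64(-90), np.int64(-88), np.int64(-86), np.int64(-84), np.int64(-82), np.int64(-80), np.int64(-78), np.int64(-76), np.int64(-74), np.int64(-72), np.int64(-70), np.int64(-68), np.int64(-66), np.int64(-64), np.int64(-62), np.int64(-60), np.int64(-58), np.int64(-56), np.int64(-54), np.int64(-52), np.int64(-50), np.int64(-48), np.int64(-46), np.int64(-44), np.int64(-42), np.int64(-40), np.int64(-22), np.int64(-20), np.int64(-18), np.int64(-16)]
w12 pointer [(np.int64(-24), 150), (np.int64(-22), 211), (np.int64(-20), 211), (np.int64(-18), 210), (np.int64(-16), 212), (np.int64(-14), 137)]
w12 dark [np.int64(-36), np.int64(-34), np.int64(-32), np.int64(-24), np.int64(-22), np.int64(-20), np.int64(-6), np.int64(-4), np.int64(-2), np.int64(0), np.int64(2), np.int64(4), np.int64(6), np.int64(8), np.int64(10), np.int64(12), np.int64(14), np.int64(16), np.int64(18), np.int64(20), np.int64(22), np.int64(24), np.int64(26), np.int64(28), np.int64(30), np.int64(32), np.int64(34), np.int64(36), np.int64(38), np.int64(40), np.int64(42), np.int64(44), np.int64(46), np.int64(48), np.int64(62), np.int64(64)]
mark angle -19.110713536123566
TCP [0.6727 0.1647 0.1278] yaw 99.8 | shift cm [24.69 18.18  2.73] rows>= 7.4 turn -4.4 q6 -1.6 t 31.3
```

The pointer is at -19.2° and the lock mark at -19.1°, so the collar is locked. Next is the tray: grip near its closed end, carry it over the bin, then weaken the grip so the open end sags.

```bash
python3 - <<'E'
from h import *
print("jar",px("t0",(181,157),.08),"driver",px("t0",(251,315),.01))
need(.4087,.3043,.10,104.2)
E
python3 -m jog '[[[2.97,2.21,0],0,8.7],[[2.97,2.21,0],0,8.7],[[2.97,2.21,0],0,8.7],[[2.97,2.21,0],0,8.7],[[2.97,2.21,0],0,8.7],[[2.97,2.21,0],0,8.7],[[2.97,2.21,0],0,8.7],[[2.97,2.21,0],0,8.7],[[0,0,0],-4.4,8.7],[[0,0,0],0,8.7]]' 30 | grep pos;  python3 - <<'E'
from h import *
need(.4087,.3043,-.004,104.2)
snap("wrist","w13")
g=cv2.imread("pics/w13.png").mean(2); e=np.array([np.cos(np.radians(14.2)),np.sin(np.radians(14.2))]);n=np.array([-e[1],e[0]]);c=np.array([.368,.294])
for a,b in((.06,.032),(.06,-.032),(-.06,.032),(-.06,-.032)): print(proj("w13",(*(c+a*e+b*n),.04)))
for y in(120,160,200,240,280): print(y,g[y,180:460:8].astype(int))
E
```

```text
jar [0.73249508 0.30175373 0.08      ] driver [0.34203304 0.14161775 0.01      ]
TCP [0.6727 0.1647 0.1278] yaw 99.8 | shift cm [23.63 18.27  2.73] rows>= 7.2 turn -4.4 q6 -1.6 t 31.3
tool_pos: [0.4041, 0.298, 0.1251]
TCP [0.4041 0.298  0.1251] yaw 104.6 | shift cm [-0.66  0.51 12.91] rows>= 3.1 turn 0.4 q6 -1.33 t 32.1
[373.73036476 267.87878643]
[277.80975828 267.2493154 ]
[381.76985231  77.06653967]
[274.13824183  76.37213164]
120 [153 155 155 154 201 209 209 208 209 154 154 154 153 149  81 115 126 127
 128 127  81  85  84  85  85  54 139 209 208 209 208 208 210 210 211]
160 [155 156 156 156 209 169 155 154 154 154 154 154 154 142  94 111 112  74
  75  73  48  53  51  39  51  55 196 195 208 208 208 210 210 209 210]
200 [210 210 209 209 209 209 209 209 209 154 154 154 155 133  63  62  60  74
  73  73  52  47  66  64  52 138 195 209 208 208 208 209 210 209 210]
240 [209 209 209 209 209 209 209 209 209 209 156 155 154 133  63  56  57  55
  56  62  53  58  62  48  64 164 195 209 209 209 209 210 209 210 209]
280 [209  71  70  71 191 209 209 209 209 209 209 209 209 209 208 204 204 203
 204 204 204 203 204 204 204 205 205 209 209 209 207  57  66  66  64]
```

```bash
python3 -m jog '[[[-0.6,0.8,3],0,8.7],[[0,0,3.5],0,8.7],[[0,0,3.5],0,8.7],[[0,0,2.4],0,8.7],[[0,0,0.5],0,8.7],[[0,0,0],0,5],[[0,0,0],0,5],[[0,0,0],0,5],[[0,0,0],0,5],[[0,0,0],0,5]]' 30|egrep 'pos|force|wid'; python3 -m jog '[[[0,0,0],0,5],[[0,0,0],0,5],[[0,0,-1],0,5],[[0,0,-2],0,5],[[0,0,-3],0,5],[[0,0,-4],0,5],[[0,0,-4],0,5],[[0,0,-4],0,5],[[0,0,0],0,5],[[0,0,0],0,5]]'|egrep 'pos|force|wid';  python3 - <<'E'
from h import *
snap("wrist","w14"); print(ctrl.sense()["moment"])
need(.619,.383,.175,77)
g=cv2.imread("pics/w14.png").mean(2)
for y in(20,60,100,140,180,220,260): print(y,g[y,180:460:8].astype(int))
E
```

```text
tool_pos: [0.413, 0.3081, -0.0007]
force: [0.6, -0.6, 2.2]
gripper_width: 0.73
finger_force: 29.8
tool_pos: [0.4128, 0.3084, 0.1807]
force: [-0.4, 0.4, -3.4]
gripper_width: 0.731
finger_force: 29.8
[ 0.02733441 -0.08828078 -0.00277461]
TCP [0.4112 0.3074 0.1786] yaw 104.3 | shift cm [-22.     2.21   0.38] rows>= 5.3 turn 27.3 q6 -1.31 t 33.9
20 [132 132 132 213 212 213 140  77 113 212 213 212 213 213 212 213 217 217
 218 217 217 218 217 216 217 217 217 218 213 214  39 142 213 213 213]
60 [134 131 132 212 212 212 141  78  80  97 119 132 133 133 133 134 134 133
 134 134  87  81  80  80  80  80  78  78  43  42  91 135 213 213 213]
100 [160 160 161 217 216 212 138  84  81  91 107 118 112 132 132 133 133 133
 134  87  76  79  78  79  79  78  78  74  44  44 137 214 213 213 213]
140 [161 160 162 184 216 216 139 105  52  50  66  64  63  69  77  78  78  77
  21  32  29  28  31  32  51  52  47  46  47  51 139 217 215 213 213]
180 [216 216 217 216 216 216 134  90  56  53  65  64  63  61  76  76  75  74
  23  28  27  26  27  29  27  33  62  48  52  82 217 216 217 217 213]
220 [217 216 216 216 216 215 206 140  57  52  37  36  29  28  25  29  68  73
  30  16  16  20  21  22  29  63  48  53  55  80 215 217 217 216 217]
260 [216 217 217 216 216 215 216 138  54  42  38  34  32  32  28  27  20  55
  21  24  26  29  26  32  31  34  46  55  81 215 214 215 215 215 215]
```

```bash
python3 -m jog '[[[-0.7,0.2,0],0,5],[[-1.4,0.2,0],0,5],[[-2,0.2,0],0,5],[[-2,0.2,0],0,5],[[-2,0.2,0],0,5],[[-2,0.2,0],0,5],[[-2,0.2,0],0,5],[[-2,0.2,0],0,5],[[-2,0.2,0],0,5],[[-2,0.2,0],0,5]]'|egrep 'pos|force'; python3 -m jog '[[[-2,0.2,0],0,5],[[-1.3,0,0],2,5],[[-0.6,0,0],4,5],[[0,0,0],4,5],[[0,0,0],4,5],[[0,0,0],4,5],[[0,0,0],4,5],[[0,0,0],4,5],[[0,0,0],1.3,5],[[0,0,0],0,5]]'|egrep 'pos|force';  python3 - <<'E'
from h import *
print(ctrl.sense()["moment"])
need(.619,.383,.185,77)
E
```

```text
tool_pos: [0.5817, 0.3711, 0.1743]
force: [-0.1, 0.6, -2.8]
finger_force: 29.8
tool_pos: [0.6184, 0.3822, 0.175]
force: [-0.7, -0.1, -1.8]
finger_force: 29.8
[ 0.01441649 -0.01403047 -0.04739844]
TCP [0.6184 0.3822 0.175 ] yaw 77.0 | shift cm [-0.04  0.08 -1.  ] rows>= 0.2 turn -0.0 q6 -0.88 t 35.5
```

```bash
cat > m.py <<'E'
from h import *
import sys
f=sys.argv[1]; snap("wrist",f); s=ctrl.sense(); g=cv2.imread(f"pics/{f}.png").mean(2)
print(f,"F",np.round(s["force"],1),"M",np.round(s["moment"],3),"w",round(s["gripper_width"],3),"col",g[20:300:14,300].astype(int),g[20:300:14,345].astype(int))
E
python3 -m jog '[[[0,0,-1],0,5],[[0,0,0],0,5]]' 30 >/dev/null; python3 m.py f30
python3 -m jog '[[[0,0,0],0,5],[[0,0,0],0,5]]' 14 >/dev/null; python3 m.py f14
python3 -m jog '[[[0,0,0],0,5],[[0,0,0],0,5]]' 9 >/dev/null; python3 m.py f9
python3 -m jog '[[[0,0,0],0,5],[[0,0,0],0,5]]' 7 >/dev/null; python3 m.py f7
```

```text
f30 F [ 0.   0.5 -2. ] M [ 0.004 -0.115 -0.035] w 0.731 col [133 135 133 133 118 118 117 118  65  61  60  60  79 113 104  22  30  31
  28  27] [135 137  80  79  81  79  80  78  24  46  48  48  47  36  37  27  26  26
  29  24]
f14 F [-0.5 -0.1 -3.2] M [ 0.009 -0.048  0.022] w 0.732 col [145 135 134 133 129 118 119 117  98  61  61  61  62 112 112  22  31  28
  29  28] [148 136  80  80  80  78  77  79  26  47  46  48  45  33  38  27  28  28
  27  23]
f9 F [-1.5 -0.7 -2.5] M [ 0.018 -0.047  0.004] w 0.724 col [149  56 149 142 135 119 119 120 119  65  67  65  63 118 117  23  34  32
  32  28] [149  56  81  82  82  82  82  82  82  50  50  52  53  44  47  30  32  33
  28  27]
f7 F [-0.4  0.3 -3.2] M [ 0.001 -0.077 -0.017] w 0.727 col [147  57 150 141 134 119 119 120 119  64  64  64  65 117 117  24  32  31
  29  29] [147  56  80  82  82  83  82  83  82  50  51  52  52  44  43  30  31  32
  28  23]
```

```bash
python3 -m jog '[[[0,0,0],0,5],[[0,0,0],0,5]]' 5.5 >/dev/null; python3 m.py f55
python3 -m jog '[[[0,0,0],0,5],[[0,0,0],0,5]]' 4.5 >/dev/null; python3 m.py f45
python3 -m jog '[[[0,0,0],0,5],[[0,0,0],0,5]]' 3.8 >/dev/null; python3 m.py f38
```

```text
f55 F [ 0.1  0.1 -2.4] M [ 0.002 -0.095  0.005] w 0.729 col [147  56 151 149 130 131 114 113 115  64  62  63  64 116  63  63  38  35
  36  33] [136  55  79  85  79  80  82  80  81  45  47  49  51  48  48  47  33  34
  34  31]
f45 F [ 0.1 -0.1 -2.9] M [-0.058 -0.084 -0.037] w 0.733 col [147  57 151 150 151 150 147 130 100 101 100  55  58  56  55  55  30  24
  26  24] [135  57  81  84  79  75  81  91  76  77  77  36  36  37  27  39  36  31
  30  25]
f38 F [ 0.7 -0.1 -2.8] M [ 0.043 -0.016  0.02 ] w 0.731 col [147  56 151 149 151 150 145 131 136  99  57  55  56  55  55  22  27  25
  22  41] [135  57  81  83  80  77  81  91  89  75  37  36  40  25  27  36  37  36
  28  29]
```

```bash
python3 -m jog '[[[0,0,0],0,5],[[0,0,0],0,5],[[0,0,0],0,5]]' 3.8 >/dev/null; python3 m.py g1
python3 -m jog '[[[0,0,0],0,5],[[0,0,0],0,5]]' 3.3 >/dev/null; python3 m.py g2
python3 -m jog '[[[0,0,0],0,5],[[0,0,0],0,5]]' 3 >/dev/null; python3 m.py g3
python3 - <<'E'
from h import *
s=ctrl.sense();M=q2m(s["eef_rot"]);t=np.array(s["tool_pos"])
# pivot at tip+~12mm => tool z -.032 ; tray open end lower corner -x: 102mm, ~28mm below pivot
for th in(0,20,30,40,50,60,70):
    c,sn=np.cos(np.radians(th)),np.sin(np.radians(th))
    f=lambda dx,dz,y: np.round(proj("g3",t+M@np.array([dx*c-dz*sn,y,-.032+dx*sn+dz*c])))
    print(th,"floor edge",f(.102,.028,0),"rim end L",f(.102,-.012,-.032),"R",f(.102,-.012,.032))
E
```

```text
g1 F [-0.2 -0.7 -1.4] M [ 0.024 -0.063  0.046] w 0.724 col [144  56 150 140  29  34  36  46 134 133  88  67  56  88  54  56  59  55
  53  54] [134  42  69  75  25  30  35  67  88  68  73  74  75  74  73  74  74  74
  73  74]
g2 F [ 0.4 -0.5 -2.3] M [-0.011 -0.016  0.027] w 0.732 col [146  57 150  72  86 150 146 129 135 134  88  68  58  88  56  55  58  55
  54  55] [134  50  45  48  49  76  80  91  88  89  75  75  73  74  73  74  73  75
  74  74]
g3 F [ 0.3 -0.7 -2. ] M [0.054 0.022 0.014] w 0.725 col [148  58 150  74  85 150 147 129 134 133  86  68  56  89  56  57  59  56
  54  53] [135  50  47  47  49  76  82  91  89  89  73  74  74  74  74  74  73  73
  74  73]
0 floor edge [319.  37.] rim end L [211.  12.] R [427.  12.]
20 floor edge [319.  86.] rim end L [234.  41.] R [403.  41.]
30 floor edge [319. 113.] rim end L [243.  63.] R [395.  62.]
40 floor edge [319. 140.] rim end L [249.  87.] R [388.  86.]
50 floor edge [319. 168.] rim end L [255. 112.] R [383. 112.]
60 floor edge [319. 196.] rim end L [259. 138.] R [378. 138.]
70 floor edge [319. 224.] rim end L [262. 165.] R [375. 165.]
```

Tray floor pixels are uniform, so it looks empty, sagged about 48°, and there are dark parts in the bin at about (300,70). I'll firm up the grip, carry it back and lay it down.

```bash
python3 -m jog '[[[0,0,0],0,5],[[0,0,0],0,5],[[0,0,0],-5.5,5],[[0,0,0],-5.5,5],[[0,0,0],-5.5,5],[[0,0,0],-5.5,5],[[0,0,0],-5.3,5],[[0,0,0],0,5]]' 25 |egrep 'pos|force'; python3 -m jog '[[[2,-0.2,0],0,5],[[3,-0.25,0],0,5],[[3,-0.25,0],0,5],[[3,-0.25,0],0,5],[[3,-0.25,0],0,5],[[3,-0.25,0],0,5],[[3,-0.25,0],0,5],[[3,-0.25,0],0,5],[[2.5,-0.25,0],0,5],[[1.5,0,0],0,5]]'|egrep 'pos|force'; python3 -m jog '[[[0,0,0],0,5],[[0,0,0],0,5]]'>/dev/null; python3 m.py k1; python3 -c "
from h import *
need(.358,.294,.068,104.3)"
```

```text
tool_pos: [0.6194, 0.3827, 0.1879]
force: [0.3, -0.7, -1.1]
finger_force: 25.0
tool_pos: [0.3599, 0.2935, 0.1879]
force: [-1.0, -0.8, -1.5]
finger_force: 25.0
k1 F [ 0.5 -0.3 -2.3] M [ 0.131 -0.027 -0.02 ] w 0.727 col [212 213 213 213 213 213 213 212 216 216  87  84  82  79  81  80  79  79
  76  79] [213 213 213 213 217 217 217 217 216 217  85  82  82  82  80  80  78  77
  78  78]
TCP [0.3642 0.2955 0.1885] yaw 104.2 | shift cm [ 0.67 -0.   12.05] rows>= 2.9 turn -0.1 q6 -1.28 t 39.5
```

```bash
python3 -m jog '[[[0.3,0,3],0,5],[[0.3,0,3],0,5],[[0,0,3],0,5],[[0,0,2.3],0,5],[[0,0,0],0,5]]' 25 |egrep 'pos|force'; python3 -m jog '[[[0,0,0],0,5],[[-0.9,0,0.7],0,5],[[-0.9,0,0.7],0,5],[[-0.8,0,0.8],0,5],[[-0.8,0,0.8],0,5],[[-0.6,0,0.9],0,5],[[-0.6,0,0.9],0,5],[[-0.4,0,1],0,5],[[-0.3,0,0.9],0,5],[[0,0,0],0,5]]' 6|egrep 'pos|force'; python3 m.py k2
```

```text
tool_pos: [0.3562, 0.2924, 0.0713]
force: [0.8, -0.1, -1.8]
finger_force: 25.0
tool_pos: [0.4073, 0.3056, 0.0055]
force: [-0.5, 0.3, -1.7]
finger_force: 6.0
k2 F [ 0.1  0.4 -2. ] M [ 0.032 -0.101 -0.008] w 0.727 col [216 216 214 134 133 133 133  79  79  79  78  77  77  75  76  75  76  74
 118 126] [218 160 142  89  91  89  88  85  89  82  82  76  75  76  77  82  83  84
  75  75]
```

```bash
python3 -m jog '[[[0,0,0.5],0,5],[[0,0,0.4],0,5],[[0,0,0],0,5],[[0,0,0],0,5]]' 4|egrep 'pos|force'; python3 -m jog '[[[0,0,0],0,8.7],[[0,0,0],0,8.7],[[0,0,0],0,8.7],[[0,0,0],0,8.7],[[0,0,0],0,8.7],[[0,0,-3],0,8.7],[[0,0,-4],0,8.7],[[0,0,-4],0,8.7],[[0,0,-4],0,8.7],[[0,0,-4],0,8.7]]'|egrep 'pos|force'; python3 -m jog '[[[3.5,3,0],0,8.7],[[3.5,2,0],0,8.7],[[0,0,0],0,8.7],[[0,0,0],0,8.7]]'|egrep 'pos|force'
python3 - <<'E'
from h import *
snap("top","t9"); snap("scene","s9")
for f,n,r,s in(("t9","a",(90,180,290,340),2),("s9","b",(300,130,500,280),2),("t9","c",(200,140,400,290),2),("s9","d",(260,190,460,340),2)):
    cv2.imwrite(f"pics/{f}.png",cv2.imread(f"pics/{f}.png")); crop(f,n,*r,s)
I=[cv2.convertScaleAbs(cv2.resize(cv2.imread(f"pics/{n}.png"),(400,300)),alpha=1.6) for n in "abcd"]
cv2.imwrite("pics/fin.png",np.vstack([np.hstack(I[:2]),np.hstack(I[2:])]))
E
```

```text
tool_pos: [0.408, 0.3063, -0.0012]
force: [-0.6, -0.5, -1.7]
finger_force: 4.0
tool_pos: [0.4081, 0.3062, 0.1909]
force: [0.6, 0.1, -0.8]
finger_force: 0.0
tool_pos: [0.3306, 0.3359, 0.1891]
force: [0.0, 0.0, -0.7]
finger_force: 0.0
```

View pics/fin.png

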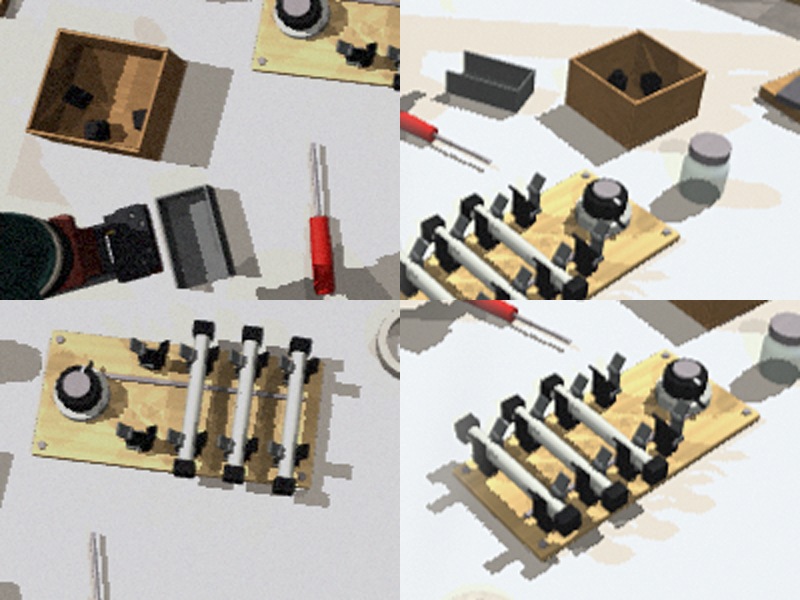

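Final check: the tray stands flat and empty at (195,235) and the connectors are in the bin at (75,95), (97,130) and (138,120). All three tubes are seated, the pointer is on the mark, and no parts are left on the table.

```bash
python3 -c "
from cell import ticket
print(ticket.sign_off())"
```

```text
the job is handed in; nothing more can be done
None
```

The job is handed in: the collar was opened to its stop, all three tubes were pressed home, and the collar was turned to its lock mark. The connectors are in the bin (three visible; I had guessed four in the tray), with none seen on the table. The tray stands flat and empty, and the tape, jar and screwdriver were left untouched; the sign-off returned no verdict.

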